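Eject a cast core from a deep mould bore with the long ejector rod

ROBOT

A 7-joint arm with a two-finger parallel gripper is mounted at the origin on the work surface. World frame = base frame: x ahead of the robot, y to its left, z up, the work surface at z = 0. Lengths are in m, angles in rad, forces in N, time in s.
With the tool pointing down it reaches from about 0.425 to 0.875 m from the base axis. Payload 8.4 kg.
Tool frame: the origin (TCP) lies midway between the tips of the shut fingers; the grasp point (between the pads) lies env.tcp_to_grasp behind it (env.tcp_to_grasp is the distance from the TCP to the grasp point, in m); z points along the fingers, y is the direction in which the jaws open and shut (so a half turn about z gives the same grasp; the last joint's range is limited). The gripper opens to 87 mm and grips with 3 to 60 N. Pads are 19 mm wide; open, the fingers measure 117 mm over their backs; the gripper's body (75 mm by 190 mm) begins 51 mm behind the grasp point.
Start: joints at [1.005, 0.333, 0.04, 1.465, -0.013, 1.343, -0.059], TCP at [0.292, -0.58, 0.187] pointing down, gripper open.
Joint ranges: [-2.58, 2.58], [-0.38, 2.09], [-1.3, 1.39], [0.25, 2.4], [-1.5, 4.64], [0.08, 2.09], [-2.65, 2.65]. Speed limits (rad/s): [2.22, 2.22, 2.79, 2.79, 3.14, 3.14, 3.14].

INTERFACE

Orientations are given as a unit quaternion [x, y, z, w].
In Python, from station import env, viewer gives the robot as it stands. The module is installed in compiled form; this text tells all that it offers.
- The arm moves only by the shell command python3 -m inch 'ROWS' [FORCE]. ROWS is JSON, a list of rows, each a list of 3 entries, a list of its own where there are three numbers: the shift along the tool's x, y, z in mm, then the turn about the tool's z in rad, then the opening, from 0 (shut) to 1 (fully open). A call has exactly 8 rows; each row is the pose to reach, as a shift and turn from the pose commanded when the call began, along the tool's axes at that moment; what a row does not reach only later rows make up. A row lasts 1/10 s, in which the tool goes at most 50 mm and 8.59 degrees, less where a joint would pass 70% of its speed; a pose out of reach is approached as far as the arm can. A call with a gripper value outside its range is refused whole. The fingers move at their own pace and stop on an object; FORCE is the grip in N (left out, the last holds). Time passes only in rows, so rows that repeat a pose let the fingers close, or fill a call up. It gives the time, the measured TCP pose, the force and the opening at its end, in the units of the state.
- env.read_state(): the state, without advancing time (a new reading comes with each control period).
- viewer.snapshot(name): name is "scene" or "side" or "wrist"; returns the picture (480x640x3 uint8, red, green, blue); there is no depth.
- viewer.camera_params(name): a dict with "K" (3x3 intrinsics, pixels), "extrinsics" (4x4, takes a point from camera to world coordinates). Camera axes: x right, y down, z forward; pixel columns grow to the right and rows downward; lengths in m; the calibration is good to about 2 mm. The wrist camera is an equidistant fisheye: a pixel r from the principal point sees the ray r / f radians off the axis. A picture is of the moment at which its call begins: read the wrist's pose just before it. camera_params takes no time and is no camera call; for the wrist camera it gives the pose at the moment of the call.
- env.hand_in(): hands the job in, once; it reports no verdict.
The state is a dict: "clock": time; "joint_positions": joint angles; "qvel": joint speeds; "joint_torque": joint torques, N m; "position": TCP position; "eef_rot": TCP orientation; "contact_force": force on the tool from outside, world axes, zero at the start; "wrist_torque": the same for the moment, N m; "opening": opening from 0.0 (shut) to 1.0 (fully open).
Only numpy, scipy, OpenCV 4.12 (cv2) and the standard library are available. Lean on these libraries where they do the work, as an engineer would, in place of code of your own. Each camera call takes 0.05 s, during which the arm holds its last target. There are 200 camera calls.

TASK

Lift the long ejector rod off its rest by the blue band and feed its tip into the mould's bore; once it is about 60 mm in, let go of it, take a fresh hold further back on the black handle, and push on by feel until its collar seats on the brass depth-stop ring round the mouth, and hold it pressed there for half a second with about 20 N, which drives the stuck clay core out at the far end. Do not ram the ring or wedge the rod in the bore, leave everything else on the bench alone, and let go when the rod is home.

Things in the scene. Friction and masses are not known exactly. Their poses are not given: they have to be found in the camera images.
- rod: Loose straight round ejector rod, 278 mm long, about 0.28 kg. Origin on its axis in the front face of its brass collar (30 mm diameter, 8 mm thick); x along the rod towards the tip (it may be rolled about x). Ahead: steel shank 14 mm diameter, 170 mm to the tip, the last 12 mm tapering to 8 mm. Behind the collar: black handle, 18 mm diameter, 100 mm long.
- rod_band (a point): First hold: centre of the rod's blue band (30 mm long), on the axis, 50 mm ahead of the collar's front face and 120 mm behind the tip; same axes as the rod. The rod balances about 40 mm ahead of the collar's front face; let go partway in, it stays in the bore but its handle sags 10 to 15 mm.
- rod_tip (a point): Centre of the rod's tip, 170 mm ahead of the collar's front face; same axes as the rod.
- rod_collar (a point): Centre of the front face of the brass collar, the face that seats on the depth-stop ring; same axes as the rod.
- rod_handle (a point): On the rod's axis in the black handle, 66 mm behind the collar's front face: the second hold; same axes as the rod. With the rod only some 60 mm in, the bore bears about seven times any sideways or upward force put on the handle here (a lever), so ease the sagging rod level before pushing, and keep to the bore's line.
- rest: Fixed low rest: wooden base 200 x 60 x 12 mm with two white V supports, 12 mm thick, holding the shank about 15 and 130 mm ahead of the collar, the rod's axis level 50 mm above the table. Origin on the table under the collar (within 4 mm); x along the rod to its tip. Between the supports there are 38 mm of air below the axis.
- mould: Fixed cream-coloured mould, 190 mm long (its x), 110 mm wide (y), 130 mm high, with steel straps and two red-handled clips on top up to 157 mm high. Origin on the table under the middle of the bore's mouth; its x axis points into the bore. Its height leaves no room for a gripper's body closer than about 45 mm to the mouth's face.
- bore_mouth (a point): Centre of the bore's mouth, in the upright face at the mould's x = 0, 55 mm above the table; x points into the bore, z up. The bore is level, straight, 16 mm in diameter and runs through the 190 mm long mould. A depth-stop ring stands out round it (see depth_stop).
- depth_stop: Fixed seat of the brass depth-stop ring (42 mm outer, 24 mm inner diameter) round the bore's mouth; origin at the mouth's centre, x into the bore. The ring is screwed out of the mould's face by a different amount each time, 2 to 24 mm, not told by this pose. The rod is home when its collar's front face bears on the ring's outer face. The ring is rigid; core and bore take 5 to 8 N of the push.
- core (a joint): How far the stuck clay core (14 mm diameter, 60 mm long) has been pushed along the bore, in m. At 0 its near end is 80 mm deep in the bore; it starts at 0 to 0.02 and resists with about 5 N of dry friction plus 15 N per m/s. It reads about 0.066 to 0.088 when the rod is home, and the core then stands 16 to 38 mm out of the far face.
- jar_mid (a point): Bystander: amber jar, 64 mm diameter, 85 mm high; its centre.
- bowl_mid (a point): Bystander: white bowl, 110 mm diameter, 45 mm high; its centre.
- brush: Bystander: brush lying on the table; origin on its underside.
- spatula: Bystander: spatula lying on the table; origin on its underside.
- spare_core_center (a point): Bystander: loose clay core lying on the table, 14 mm diameter, 60 mm long; its centre.
- tray_mid (a point): Bystander: white open tray, 160 x 220 x 30 mm; its centre.
Things that resemble listed ones, but are neither listed nor needed, are in the scene too. What is shaped like the mould but orange is not meant.

How it is judged:
By the outcome, as a careful person would: the job done as asked, in the order asked, and still so for the second after the job is handed in, with the robot touching nothing.
It also fails if it takes over 72 s, if anything falls off the work surface, if the arm or the gripper's body presses on something with over 40 N, if the wrist force passes 120 N, or if a joint passes its speed limit or range.

## Working session

There is one attempt and no reset: what is moved stays moved. The work goes in short steps, Python scripts to look and compute and a shell command to move; the robot and the scene stay as the last step left them, time stands still between calls to the robot, and variables do not carry over. Pictures are saved under pics/ and viewed, about 8 in all and at most 12, crops included, and the job is handed in when it is done.

```bash
mkdir -p pics; ls; python3 - <<'E'
from station import env, viewer
import cv2,numpy as np
s=env.read_state();print(s,env.tcp_to_grasp)
ims=[]
for n in ["scene","side","wrist"]:
    p=viewer.camera_params(n);im=viewer.snapshot(n)[:,:,::-1];cv2.imwrite(f"pics/{n}0.png",im)
    print(n,np.round(p["K"],2).tolist(),np.round(p["extrinsics"],4).tolist())
E
```

```text
pics
{'clock': 0.0, 'joint_positions': array([ 1.00479443,  0.33387422,  0.03986033,  1.4662849 , -0.01341122,
        1.34329641, -0.05853198]), 'qvel': array([-0.0003503 , -0.0002705 , -0.00097052,  0.00225797,  0.0014737 ,
       -0.00082908,  0.0008215 ]), 'joint_torque': array([-6.91610585e-04, -6.56360579e+01,  1.33474767e+00, -4.03810143e+01,
       -5.98036568e-02,  4.47159132e-02,  2.08364972e-04]), 'position': array([ 0.29226285, -0.57999164,  0.18577617]), 'eef_rot': array([ 9.72889648e-01,  2.31268448e-01, -2.29122945e-04, -7.64942589e-04]), 'contact_force': array([ 0.82190136, -0.20673254,  0.82869197]), 'wrist_torque': array([ 0.0294254 , -0.00047547,  0.03652787]), 'opening': 0.9984878243270013} 0.0187
scene [[463.31, 0.0, 316.04], [0.0, 463.31, 241.32], [0.0, 0.0, 1.0]] [[-0.2319, 0.7163, -0.6582, 1.2563], [0.9726, 0.1602, -0.1683, 0.2407], [-0.0151, -0.6792, -0.7338, 0.8832], [0.0, 0.0, 0.0, 1.0]]
side [[597.05, 0.0, 318.32], [0.0, 597.05, 237.08], [0.0, 0.0, 1.0]] [[-0.6797, -0.3521, 0.6434, -0.5334], [-0.7335, 0.3255, -0.5967, 1.0469], [0.0006, -0.8775, -0.4795, 0.8557], [0.0, 0.0, 0.0, 1.0]]
wrist [[371.65, 0.0, 323.5], [0.0, 371.65, 237.44], [0.0, 0.0, 1.0]] [[0.4493, -0.8498, -0.2756, 0.3675], [-0.8934, -0.4277, -0.1376, -0.5424], [-0.0009, 0.308, -0.9514, 0.3845], [0.0, 0.0, 0.0, 1.0]]
```

View pics/scene0.png

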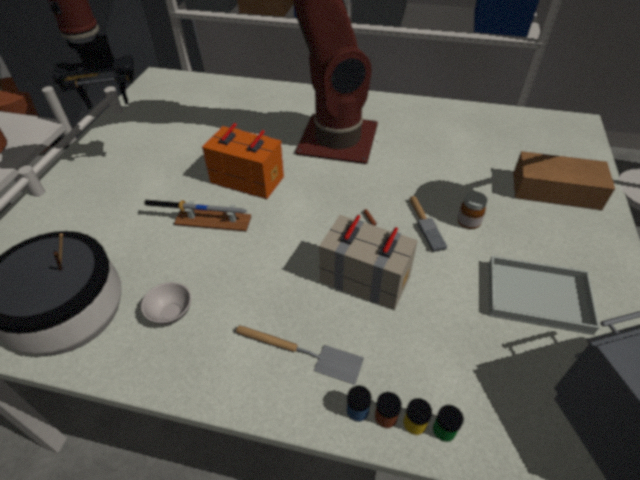

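View pics/side0.png

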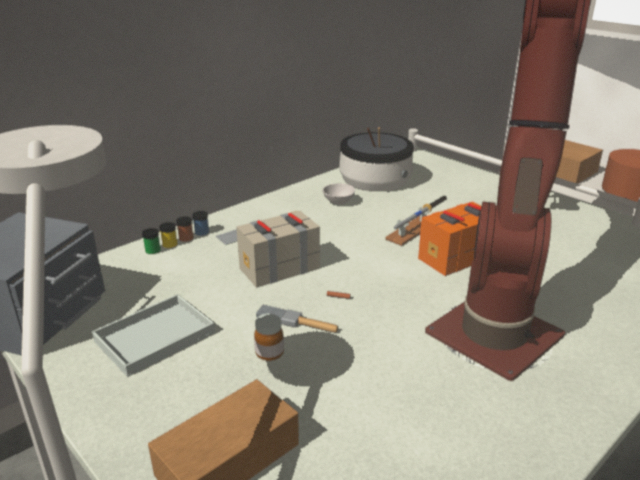

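The scene picture shows the rod on its rest at (200,208), with the black handle at (150,204) and the tip at (245,210). The cream mould is at (367,258), the orange decoy at (243,160), the bowl at (165,303), the jar at (473,210) and the tray at (540,290). In the side view the mould is at (280,247) and the rod at (418,215). Next I'll measure both and view close crops.

```bash
cat > h.py <<'E'
import numpy as np,cv2,json
from scipy.spatial.transform import Rotation as R
def ray(p,uv):
    K=np.array(p["K"]);T=np.array(p["extrinsics"]);uv=np.atleast_2d(uv).astype(float)
    d=np.c_[(uv[:,0]-K[0,2])/K[0,0],(uv[:,1]-K[1,2])/K[1,1]]
    if p.get("fish"):
        r=np.linalg.norm(d,axis=1,keepdims=True);d=np.c_[d/np.maximum(r,1e-9)*np.sin(r),np.cos(r)]
    else: d=np.c_[d,np.ones(len(d))]
    d=d@T[:3,:3].T
    return T[:3,3],d/np.linalg.norm(d,axis=1,keepdims=True)
def plane(p,uv,z):
    o,d=ray(p,uv);return o+d*((z-o[2])/d[:,2])[:,None]
def tri(views): # [(p,uv)...] -> point, residual mm
    A=np.zeros((3,3));b=np.zeros(3);rs=[]
    for p,uv in views:
        o,d=ray(p,uv);P=np.eye(3)-np.outer(d[0],d[0]);A+=P;b+=P@o;rs.append((P,o))
    x=np.linalg.solve(A,b);return x,[round(1e3*np.linalg.norm(P@(x-o)),1) for P,o in rs]
def proj(p,X):
    K=np.array(p["K"]);T=np.array(p["extrinsics"]);c=(np.atleast_2d(X)-T[:3,3])@T[:3,:3]
    if p.get("fish"):
        r=np.linalg.norm(c[:,:2],axis=1,keepdims=True);th=np.arctan2(r,c[:,2:]);d=c[:,:2]/np.maximum(r,1e-9)*th
    else: d=c[:,:2]/c[:,2:]
    return d*[K[0,0],K[1,1]]+[K[0,2],K[1,2]]
def cam(n,name=None):
    from station import viewer
    p=viewer.camera_params(n);p={k:np.array(p[k]) for k in("K","extrinsics")};p["fish"]=n=="wrist"
    im=None
    if name: im=viewer.snapshot(n)[:,:,::-1].copy();cv2.imwrite(f"pics/{name}.png",im)
    return p,im
E
python3 - <<'E'
from h import *
a,_=cam("scene");b,_=cam("side")
print(plane(a,[[150,204],[245,210],[204,207]],.05).round(3))
print(plane(a,[[320,265],[400,300],[320,283],[367,258]],[0.0,0,0,0.13][0]).round(3))
s=cv2.imread("pics/scene0.png");d=cv2.imread("pics/side0.png")
c=[cv2.resize(s[190:240,130:260],(800,308),interpolation=2)[:, :400],0]
A=cv2.resize(s[185:240,135:260],(400,176),interpolation=2);B=cv2.resize(s[205:310,310:425],(400,365),interpolation=2)
C=cv2.resize(d[190:250,380:455],(400,320),interpolation=2);D=cv2.resize(d[205:290,230:330],(400,270),interpolation=2)
L=np.vstack([A,B]);Rr=np.vstack([C,D])
H=max(len(L),len(Rr));f=lambda x:np.pad(x,((0,H-len(x)),(0,0),(0,0)))
cv2.imwrite("pics/crop1.png",np.hstack([f(L),f(Rr)]))
E
```

```text
[[ 0.474 -0.415  0.05 ]
 [ 0.441 -0.158  0.05 ]
 [ 0.453 -0.268  0.05 ]]
[[ 0.54   0.066 -0.   ]
 [ 0.602  0.271  0.   ]
 [ 0.595  0.079  0.   ]
 [ 0.492  0.176  0.   ]]
```

View pics/crop1.png

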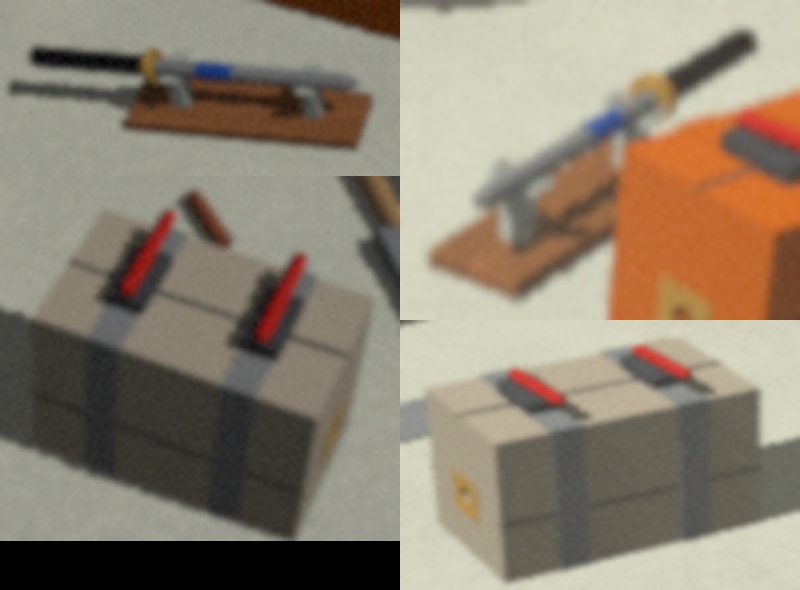

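View pics/wrist0.png

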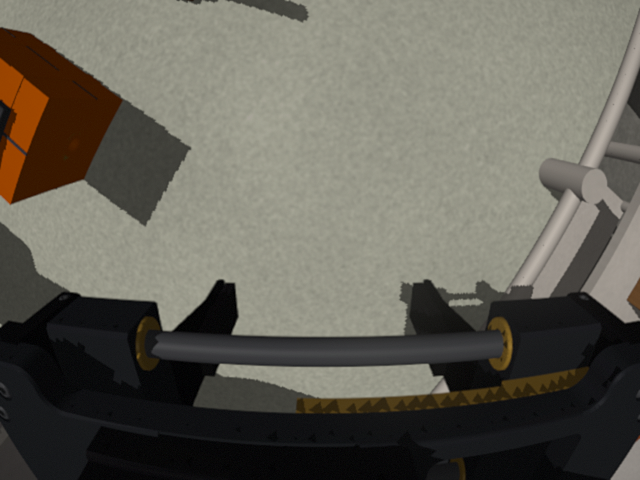

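The crop confirms the choice. The rod has a black handle, brass collar and blue band, and its tip points towards +y. The cream mould shows a square brass exit plate on its +y end, so the mouth is on the -y end facing the rod. The other candidates I ruled out are the orange mould (243,160 in the scene view), the spare core (370,216) and the brush. I'll move the wrist camera over the rod first.

```bash
cat >> h.py <<'E'
def rel(p=None,yaw=None):
    """shift (mm, tool axes), turn to bring the TCP to world p with tool x at yaw (deg)"""
    from station import env
    s=env.read_state();r=R.from_quat(s["eef_rot"]);M=r.as_matrix();y0=np.arctan2(M[1,0],M[0,0])
    if p is not None: print("shift",(1e3*M.T@(np.array(p)-s["position"])).round(1))
    if yaw is not None: print("turn",round(-((np.radians(yaw)-y0+np.pi)%(2*np.pi)-np.pi),4))
    print("pos",s["position"].round(4),"yaw",np.degrees(y0).round(2),"t",round(s["clock"],2),"F",s["contact_force"].round(2),"T",s["wrist_torque"].round(2),"op",round(s["opening"],3),"q",s["joint_positions"].round(2),"tilt",M[2].round(4))
E
python3 -m inch '[[[20,-20,-8],0.05,1],[[55,-53,-16],0.12,1],[[90,-88,-25],0.2,1],[[125,-122,-35],0.3,1],[[160,-156,-45],0.38,1],[[195,-190,-55],0.44,1],[[223,-216,-61],0.466,1],[[236,-228,-63],0.466,1]]'
python3 -m inch '[[[0,0,0],0,1],[[0,0,0],0,1],[[0,0,0],0,1],[[0,0,0],0,1],[[0,0,0],0,1],[[0,0,0],0,1],[[0,0,0],0,1],[[0,0,0],0,1]]'
python3 - <<'E'
from h import *
rel()
p,im=cam("wrist","w1");import pickle;pickle.dump(p,open("w1.pkl","wb"))
rel((0.47,-0.13,0.12),0)
E
```

```text
clock: 0.95
position: [0.4023, -0.2668, 0.2506]
eef_rot: [1.0, 0.002, 0.001, 0.0]
contact_force: [-0.2, -0.0, 0.0]
opening: 1.003
clock: 1.75
position: [0.4006, -0.2707, 0.2496]
eef_rot: [1.0, 0.0, -0.0, -0.0]
contact_force: [0.0, 0.3, 0.6]
opening: 1.0
pos [ 0.4006 -0.2707  0.2496] yaw 0.04 t 1.75 F [0.04 0.31 0.58] T [ 0.    0.01 -0.05] op 1.0 q [ 0.66 -0.03 -0.16  1.75 -0.    1.42 -1.06] tilt [-0.e+00 -1.e-04 -1.e+00]
shift [  69.5 -140.6  129.6]
turn 0.0008
pos [ 0.4006 -0.2706  0.2496] yaw 0.04 t 1.8 F [ 0.16 -0.01  0.22] T [0.07 0.05 0.03] op 0.998 q [ 0.66 -0.03 -0.16  1.75 -0.    1.42 -1.06] tilt [-1.e-04 -1.e-04 -1.e+00]
```

View pics/w1.png

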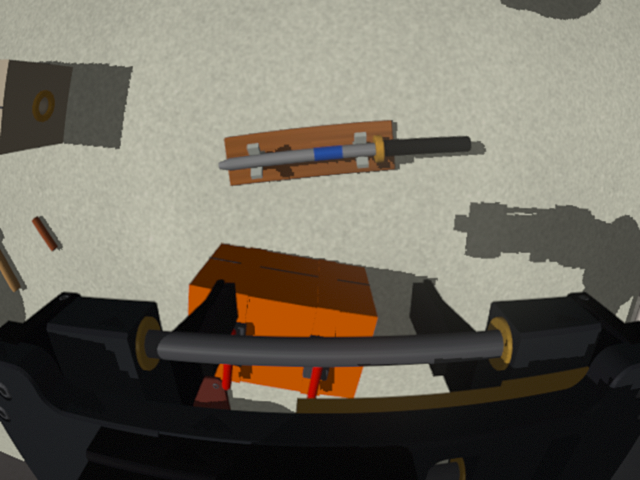

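The wrist view shows the rod with its tip at (221,164), blue band at (328,153) and handle end at (470,144). The brass ring is on the cream mould's -y face at (45,105). I'll take a second, lower view for triangulation.

```bash

python3 -m inch '[[[5,-10,-0],0,1],[[15,-28,15],0,1],[[25,-50,35],0,1],[[35,-75,55],0,1],[[42,-95,75],0,1],[[47,-107,90],0,1],[[50,-110,100],0,1],[[50,-110,100],0,1]]'
python3 -m inch '[[[0,0,0],0,1],[[0,0,0],0,1],[[0,0,0],0,1],[[0,0,0],0,1],[[0,0,0],0,1],[[0,0,0],0,1],[[0,0,0],0,1],[[0,0,0],0,1]]'
python3 - <<'E'
from h import *
rel()
p,im=cam("wrist","w2");import pickle;pickle.dump(p,open("w2.pkl","wb"))
E
```

```text
clock: 2.6
position: [0.4502, -0.1597, 0.1486]
eef_rot: [1.0, 0.001, -0.001, -0.0]
contact_force: [-0.9, 0.9, 0.3]
opening: 0.998
clock: 3.4
position: [0.4506, -0.1606, 0.1497]
eef_rot: [1.0, 0.0, -0.0, -0.0]
contact_force: [0.0, 0.7, -0.2]
opening: 1.002
pos [ 0.4506 -0.1606  0.1497] yaw 0.05 t 3.4 F [ 0.01  0.73 -0.16] T [ 0.05  0.   -0.01] op 1.002 q [ 0.54  0.02 -0.29  1.91  0.01  1.21 -1.33] tilt [-0. -0. -1.]
```

View pics/w2.png

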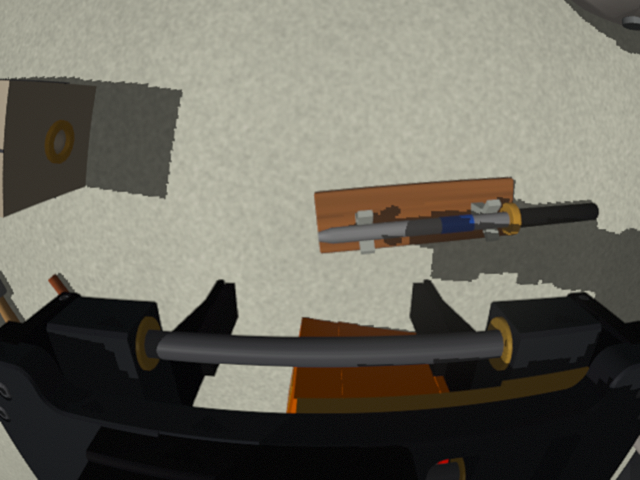

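The second view has the ring at (60,142), the mould's bottom edge from (96,87) to (86,187), and the rod's tip at (319,237) and handle end at (596,211). I'll triangulate these points.

```bash
cat > m.py <<'E'
from h import *
import pickle
P=[pickle.load(open(f"w{i}.pkl","rb")) for i in(1,2)];I=[cv2.imread(f"pics/w{i}.png") for i in(1,2)]
def comp(i,lo,hi,box,show=True):
    x0,y0,x1,y1=box;h=cv2.cvtColor(I[i],cv2.COLOR_BGR2HSV)[y0:y1,x0:x1]
    m=cv2.inRange(h,np.array(lo),np.array(hi))
    n,l,st,c=cv2.connectedComponentsWithStats(m);k=1+np.argmax(st[1:,4])
    return (l==k).astype(np.uint8),c[k]+[x0,y0],st[k]
B=[comp(0,(105,100,40),(130,255,255),(200,110,490,190)),comp(1,(105,100,25),(130,255,255),(300,170,620,260))]
print("band px",[b[1].round(1) for b in B],[b[2][4] for b in B]);print(*tri([(P[i],B[i][1]) for i in(0,1)]))
G=[comp(0,(12,90,40),(30,255,255),(20,75,75,140)),comp(1,(12,90,25),(30,255,255),(35,110,85,175))]
boxes=[(20,75),(35,110)];e=[]
for g,b in zip(G,boxes):
    c=max(cv2.findContours(g[0],0,1)[0],key=cv2.contourArea);E=cv2.fitEllipse(c);e.append(np.array(E[0])+b);print("ring ell",np.round(e[-1],1),np.round(E[1],1),g[2][4])
print("ring",*tri([(P[i],e[i]) for i in(0,1)]))
C=[comp(0,(15,100,60),(30,255,255),(365,130,395,165)),comp(1,(15,100,40),(30,255,255),(495,195,530,240))]
print("collar px",[b[1].round(1) for b in C]);print(*tri([(P[i],C[i][1]) for i in(0,1)]))
for n,a,b in [("tip",(221,164.5),(320,236.5)),("hend",(470,144),(597,211.5)),("mouldbotA",(0,0),(96,87)),("mouldbotB",(64,144),(86,187))]:
    if n[0]!="m":print(n,*tri([(P[0],a),(P[1],b)]))
    else: print(n,plane(P[1],b,0).round(4))
Z=[cv2.resize(I[0][50:170,0:140],(400,343),interpolation=2),cv2.resize(I[1][70:225,0:190],(400,326),interpolation=2)]
Z2=[cv2.resize(I[0][110:190,210:480],(800,237),interpolation=2)]
cv2.imwrite("pics/crop2.png",np.vstack([np.hstack([Z[0][:326],Z[1]]),Z2[0]]))
E
python3 m.py
```

```text
band px [array([327.8, 152.8]), array([457.6, 223.3])] [np.int32(357), np.int32(487)]
[ 0.45175674 -0.27616168  0.05395168] [np.float64(0.6), np.float64(0.6)]
ring ell [ 43.  105.5] [21.8 32.5] 485
ring ell [ 59.  141.3] [28.8 45. ] 885
ring [0.53460294 0.08698238 0.05428907] [np.float64(0.1), np.float64(0.1)]
collar px [array([378.8, 148.6]), array([511.7, 218. ])]
[ 0.45679641 -0.33061701  0.05216196] [np.float64(0.6), np.float64(0.6)]
tip [ 0.43985036 -0.15856235  0.05066051] [np.float64(0.6), np.float64(0.6)]
hend [ 0.46646568 -0.433358    0.05498041] [np.float64(0.5), np.float64(0.5)]
mouldbotA [[0.5869 0.0758 0.    ]]
mouldbotB [[0.4803 0.0992 0.    ]]
```

View pics/crop2.png

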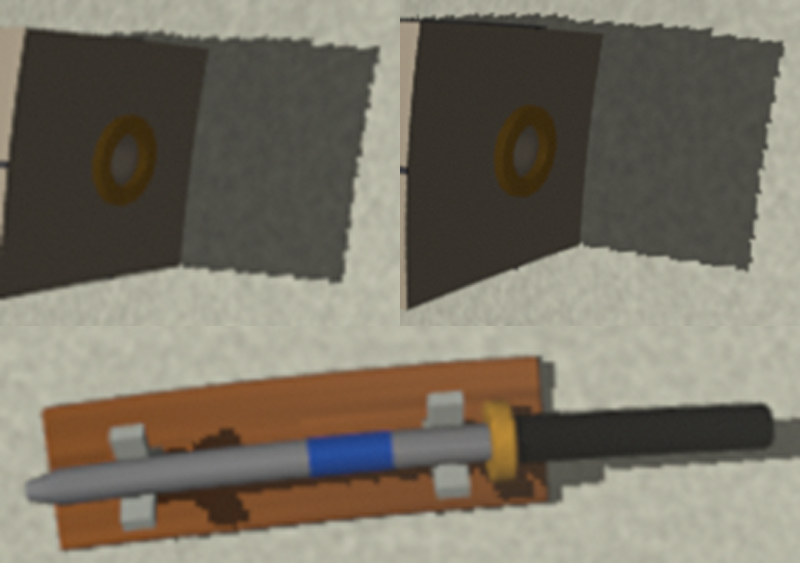

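Checks: the rod's measured length is 0.276 m and its axis height about 0.05 m. The face width is 0.109 m and the ring height 0.054 m, all consistent with the text. I'll cross-check the mould's yaw with other edges.

```bash
cat > m2.py <<'E'
from m import P,I
from h import *
a,_=cam("scene");b,_=cam("side")
def seg(n,p,uv,z):
    q=plane(p,uv,z);d=q[1]-q[0];print(n,q[:,:2].round(4).tolist(),"len",np.linalg.norm(d).round(4),"ang",np.degrees(np.arctan2(d[1],d[0])).round(2))
seg("w1 bottom",P[0],[(72.5,66.8),(63.4,142.4)],0)
seg("w2 bottom",P[1],[(96,86.6),(86,185.4)],0)
seg("w2 top",P[1],[(420-400,0),(0,0)],.13) if 0 else None
s=3.478;f=lambda x,y:(310+x/s,205+(y-176)/s)
seg("scene long bottom",a,[f(33,455),f(297,538)],0)
seg("scene long top near",a,[f(37,318),f(318,416)],.13)
seg("scene long top far",a,[f(105,212),f(371,297)],.13)
seg("scene mouth top",a,[f(105,212),f(37,318)],.13)
seg("scene exit top",a,[f(371,297),f(318,416)],.13)
g=lambda x,y:(230+(x-400)/4,205+(y-320)/3.176)
seg("side long bottom",b,[g(757,521),g(508,580)],0)
seg("side long top near",b,[g(760,390),g(500,446)],.13)
seg("side long top far",b,[g(682,338),g(428,385)],.13)
seg("side exit top",b,[g(500,446),g(428,385)],.13)
E
python3 m2.py | grep -v px
```

```text
[ 0.45175674 -0.27616168  0.05395168] [np.float64(0.6), np.float64(0.6)]
ring ell [ 43.  105.5] [21.8 32.5] 485
ring ell [ 59.  141.3] [28.8 45. ] 885
ring [0.53460294 0.08698238 0.05428907] [np.float64(0.1), np.float64(0.1)]
[ 0.45679641 -0.33061701  0.05216196] [np.float64(0.6), np.float64(0.6)]
tip [ 0.43985036 -0.15856235  0.05066051] [np.float64(0.6), np.float64(0.6)]
hend [ 0.46646568 -0.433358    0.05498041] [np.float64(0.5), np.float64(0.5)]
mouldbotA [[0.5869 0.0758 0.    ]]
mouldbotB [[0.4803 0.0992 0.    ]]
w1 bottom [[0.5881, 0.0758], [0.4821, 0.0985]] len 0.1084 ang 167.88
w2 bottom [[0.5874, 0.0758], [0.4821, 0.099]] len 0.1078 ang 167.6
scene long bottom [[0.6013, 0.0793], [0.6295, 0.2637]] len 0.1865 ang 81.3
scene long top near [[0.5916, 0.081], [0.6319, 0.2621]] len 0.1856 ang 77.48
scene long top far [[0.4881, 0.1038], [0.5276, 0.2842]] len 0.1847 ang 77.63
scene mouth top [[0.4881, 0.1038], [0.5916, 0.081]] len 0.1061 ang -12.46
scene exit top [[0.5276, 0.2842], [0.6319, 0.2621]] len 0.1066 ang -11.97
side long bottom [[0.4827, 0.101], [0.5252, 0.2818]] len 0.1858 ang 76.8
side long top near [[0.4774, 0.1035], [0.5179, 0.2857]] len 0.1867 ang 77.46
side long top far [[0.585, 0.0768], [0.632, 0.2576]] len 0.1868 ang 75.44
side exit top [[0.5179, 0.2857], [0.632, 0.2576]] len 0.1175 ang -13.87
```

```bash
python3 - <<'E' | tail -12
from m import P
from h import *
print(plane(P[0],[(222,244),(368,267)],0).round(3),plane(P[0],[(190,287),(377,318)],.13).round(3))
a,_=cam("scene");print(plane(a,[(206,145),(207,172),(271,193)],0).round(3),plane(a,[(206,147),(270,165),(283,147)],.13).round(3))
rel((0.4515,-0.276,0.12),95.5)
E
```

```text
mouldbotB [[0.4803 0.0992 0.    ]]
[[ 0.331 -0.139  0.   ]
 [ 0.299 -0.33   0.   ]] [[ 0.33  -0.139  0.13 ]
 [ 0.298 -0.324  0.13 ]]
[[ 0.129 -0.408  0.   ]
 [ 0.258 -0.351  0.   ]
 [ 0.308 -0.133  0.   ]] [[ 0.303 -0.309  0.13 ]
 [ 0.342 -0.113  0.13 ]
 [ 0.259 -0.102  0.13 ]]
shift [  0.9 115.4  29.7]
turn -1.6659
pos [ 0.4505 -0.1606  0.1497] yaw 0.05 t 3.45 F [-0.26  0.31  0.07] T [ 0.    0.03 -0.07] op 0.997 q [ 0.54  0.02 -0.29  1.91  0.01  1.21 -1.33] tilt [-0. -0. -1.]
```

```bash

python3 -m inch '[[[0,10,0],-0.14,1],[[0,30,5],-0.28,1],[[0,50,10],-0.42,1],[[0,70,15],-0.56,1],[[0,90,20],-0.7,1],[[0,105,25],-0.84,1],[[1,113,30],-0.98,1],[[1,115,30],-1.12,1]]'
python3 -m inch '[[[0,0,0],-0.14,1],[[0,0,0],-0.28,1],[[0,0,0],-0.42,1],[[0,0,0],-0.52,1],[[0,0,0],-0.546,1],[[0,0,0],-0.546,1],[[0,0,0],-0.546,1],[[0,0,0],-0.546,1]]'
python3 - <<'E'
from h import *
import pickle
rel((0.4515,-0.276,0.0315),95.5)
p,im=cam("wrist","w3");pickle.dump(p,open("w3.pkl","wb"))
h=cv2.cvtColor(im,cv2.COLOR_BGR2HSV);m=cv2.inRange(h,(105,100,40),(130,255,255));n,l,st,c=cv2.connectedComponentsWithStats(m)
for k in range(1,n):
    if st[k,4]>100: print(st[k],c[k].round(1),plane(p,c[k],.055).round(4))
print(proj(p,[[.4515,-.276,.05],[.4395,-.1586,.05],[.456,-.326,.05]]).round(1))
E
```

```text
clock: 4.25
position: [0.451, -0.2766, 0.1187]
eef_rot: [0.846, 0.533, -0.0, -0.001]
contact_force: [-0.1, 0.7, 0.5]
opening: 0.999
clock: 5.05
position: [0.4517, -0.2756, 0.1196]
eef_rot: [0.673, 0.74, -0.0, -0.0]
contact_force: [0.1, 0.5, -0.1]
opening: 1.001
shift [-0.4 -0.2 88.1]
turn -0.0015
pos [ 0.4517 -0.2756  0.1196] yaw 95.41 t 5.05 F [ 0.09  0.5  -0.09] T [-0.04 -0.15  0.04] op 1.001 q [ 0.72  0.15 -0.28  1.83  0.05  1.16  0.52] tilt [ 1.e-04 -1.e-04 -1.e+00]
[315 218  19  40 720] [324.1 237.3] [[ 0.451  -0.2759  0.055 ]]
[[324.7 235.4]
 [323.4  75.8]
 [324.4 294.8]]
```

View pics/w3.png

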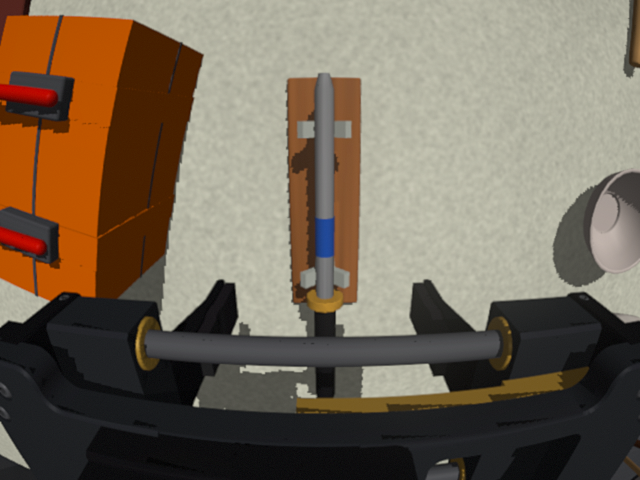

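The rod lies centred between the jaws, with the band at (324,237) and the tip at (324,75). I'll descend and grip.

```bash

python3 -m inch '[[[0,0,10],0,1],[[0,0,28],0,1],[[0,0,48],0,1],[[0,0,66],0,1],[[0,0,80],0,1],[[0,0,86],0,1],[[0,0,88],0,1],[[0,0,88],0,1]]'
python3 -m inch '[[[0,0,0],0,1],[[0,0,0],0,0.5],[[0,0,0],0,0],[[0,0,0],0,0],[[0,0,0],0,0],[[0,0,0],0,0],[[0,0,0],0,0],[[0,0,0],0,0]]' 40
python3 - <<'E'
from h import *
rel()
E
```

```text
clock: 5.9
position: [0.4519, -0.2757, 0.0319]
eef_rot: [0.672, 0.74, 0.0, 0.0]
contact_force: [0.7, -0.3, -0.5]
opening: 0.999
clock: 6.7
position: [0.4516, -0.2756, 0.0316]
eef_rot: [0.672, 0.74, 0.0, -0.0]
contact_force: [-0.4, 0.0, -0.7]
opening: 0.45
pos [ 0.4516 -0.2756  0.0316] yaw 95.5 t 6.7 F [-0.42  0.03 -0.7 ] T [-0.02 -0.15  0.  ] op 0.45 q [ 0.71  0.25 -0.28  1.92  0.08  0.98  0.49] tilt [ 1.e-04 -0.e+00 -1.e+00]
```

```bash

python3 -m inch '[[[0,0,0],0,0],[[0,0,0],0,0],[[0,0,0],0,0],[[0,0,0],0,0],[[0,0,0],0,0],[[0,0,0],0,0],[[0,0,0],0,0],[[0,0,0],0,0]]' 40
python3 -m inch '[[[0,0,-2],0,0],[[0,0,-5],0,0],[[0,0,-10],0,0],[[0,0,-18],0,0],[[0,0,-28],0,0],[[0,0,-36],0,0],[[0,0,-40],0,0],[[0,0,-40],0,0]]' 40
python3 - <<'E'
from h import *
rel()
u=np.array([np.cos(np.radians(77.7)),np.sin(np.radians(77.7)),0])
m=np.array([.535,.0873,0])
for k in(.06,.03):
  rel(m-(0.12+k)*u+[0,0,.0315+.005],77.7)
import pickle
p,im=cam("wrist","w4");pickle.dump(p,open("w4.pkl","wb"))
a,i2=cam("side","s4");a,i3=cam("scene","c4")
cv2.imwrite("pics/v4.png",np.hstack([im[0:330,150:500],cv2.resize(i2[150:270,360:480],(330,330),interpolation=2)]))
E
```

```text
clock: 7.5
position: [0.4516, -0.2756, 0.0317]
eef_rot: [0.672, 0.74, 0.0, -0.0]
contact_force: [-0.9, -0.3, -0.3]
opening: 0.004
clock: 8.3
position: [0.4521, -0.2759, 0.0725]
eef_rot: [0.672, 0.74, 0.0, 0.001]
contact_force: [0.3, -0.4, 0.1]
opening: 0.008
pos [ 0.4521 -0.2759  0.0725] yaw 95.5 t 8.3 F [ 0.3  -0.37  0.12] T [-0.03 -0.09  0.01] op 0.008 q [ 0.72  0.2  -0.28  1.88  0.06  1.07  0.51] tilt [-9.0e-04  1.1e-03 -1.0e+00]
shift [182.2  62.2  35.9]
turn 0.3106
pos [ 0.4521 -0.2759  0.0725] yaw 95.5 t 8.3 F [ 0.3  -0.37  0.12] T [-0.03 -0.09  0.01] op 0.008 q [ 0.72  0.2  -0.28  1.88  0.06  1.07  0.51] tilt [-9.0e-04  1.1e-03 -1.0e+00]
shift [210.8  71.4  35.9]
turn 0.3106
pos [ 0.4521 -0.2759  0.0725] yaw 95.5 t 8.3 F [ 0.3  -0.37  0.12] T [-0.03 -0.09  0.01] op 0.008 q [ 0.72  0.2  -0.28  1.88  0.06  1.07  0.51] tilt [-9.0e-04  1.1e-03 -1.0e+00]
```

View pics/v4.png

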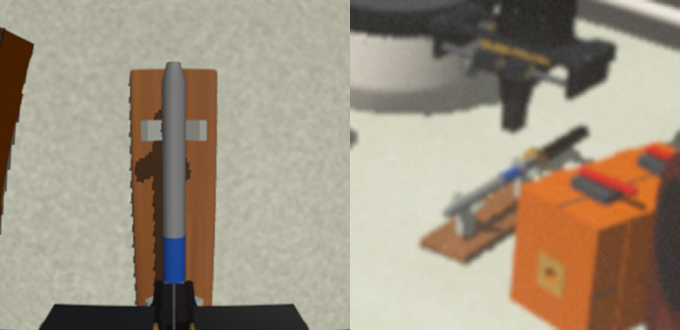

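The gripper shut completely (opening 0.004) and the rod is still on its rest, so this grasp missed. I'll check where the fingertips really are.

```bash
python3 - <<'E'
from h import *
from station import env
s=env.read_state();T=s["position"]
a,_=cam("scene");b,_=cam("side");w,_=cam("wrist")
X=np.array([T,T+[0,0,.0187],[.4515,-.276,.05],[.4395,-.1586,.05],[.4665,-.4334,.05]])
for n,p in(("scene",a),("side",b),("wrist",w)): print(n,proj(p,X).round(0).tolist())
print(w["extrinsics"].round(3).tolist())
i=cv2.imread("pics/c4.png");d=cv2.imread("pics/s4.png");k=cv2.imread("pics/w4.png")
for im,p in((i,a),(d,b),(k,w)):
    for q,c in zip(proj(p,X),[(0,0,255),(0,255,255),(0,255,0),(255,0,255),(255,0,255)]): cv2.circle(im,tuple(int(v) for v in q.round()),1,c,-1)
f=lambda im,x,y,wd,h:cv2.resize(im[y:y+h,x:x+wd],(400,300),interpolation=0)
cv2.imwrite("pics/v5.png",np.vstack([np.hstack([f(i,130,120,160,120),f(d,350,140,120,90)]),np.hstack([f(k,160,60,320,240),f(k,240,240,160,120)])]))
E
```

```text
scene [[200.0, 200.0], [199.0, 195.0], [202.0, 206.0], [245.0, 210.0], [145.0, 201.0]]
side [[418.0, 208.0], [418.0, 202.0], [417.0, 214.0], [395.0, 227.0], [445.0, 197.0]]
wrist [[325.0, 271.0], [325.0, 285.0], [325.0, 259.0], [324.0, 66.0], [325.0, 432.0]]
[[0.995, 0.091, 0.028, 0.443], [0.095, -0.947, -0.306, -0.191], [-0.002, 0.307, -0.952, 0.27], [0.0, 0.0, 0.0, 1.0]]
```

View pics/v5.png

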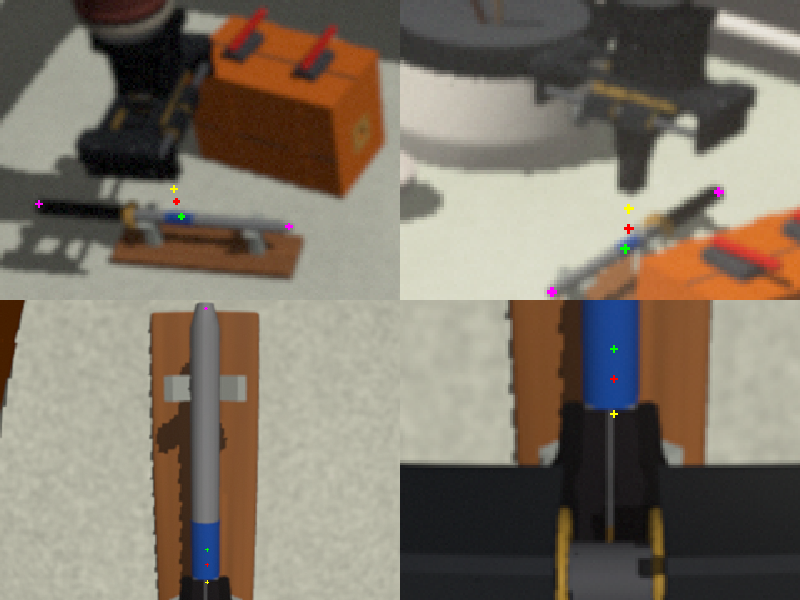

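Overlaying the reported TCP on three views shows the real fingertips (side crop 628,190) about 35 mm above it (red cross 628,229). The overlay points on the rod itself agree with the pictures. So the reported TCP height is off from the actual fingertips. I'll measure that offset numerically before trusting it.

```bash

python3 -m inch '[[[0,0,0],0,1],[[0,0,0],0,1],[[0,0,0],0,1],[[0,0,0],0,1],[[0,0,0],0,1],[[0,0,0],0,1],[[0,0,0],0,1],[[0,0,0],0,1]]' 40
python3 - <<'E'
from h import *
b,_=cam("side");a,_=cam("scene")
T=np.array([.4521,-.2759,.0725])
# shut fingers in s4: lowest dark pixel per column above the rod, nearest vertical line of the TCP
d=cv2.cvtColor(cv2.imread("pics/s4.png"),cv2.COLOR_BGR2GRAY)
for c in range(412,426):
    col=d[175:205,c].astype(int);print(c,col.tolist())
zs=np.arange(.06,.125,.005);print([(round(z,3),proj(b,[T[0],T[1],z])[0].round(1).tolist()) for z in zs])
# open tips by wrist triangulation not possible (fixed to camera): back-project tip front edge row 282 onto finger front x
w,_=cam("wrist")
for off in(0,.0187,.035):
    t=np.radians(95.5);u=np.array([np.cos(t),np.sin(t),0])
    print(off,proj(w,T+[0,0,off]+.0095*u)[0].round(1))
E
```

```text
clock: 9.25
position: [0.4516, -0.2756, 0.0717]
eef_rot: [0.672, 0.74, 0.0, -0.0]
contact_force: [0.1, 0.6, -1.0]
opening: 0.651
412 [67, 78, 90, 104, 103, 102, 105, 105, 102, 104, 105, 106, 125, 168, 204, 213, 212, 214, 214, 215, 215, 215, 214, 216, 217, 212, 214, 214, 213, 214]
413 [71, 69, 80, 91, 96, 94, 98, 95, 96, 100, 103, 108, 138, 176, 204, 213, 212, 211, 211, 212, 212, 213, 215, 214, 213, 215, 212, 212, 213, 214]
414 [64, 57, 61, 69, 72, 74, 77, 74, 75, 81, 89, 105, 138, 171, 187, 190, 190, 186, 184, 187, 186, 192, 201, 212, 213, 214, 214, 215, 214, 213]
415 [63, 58, 59, 56, 53, 54, 56, 58, 61, 63, 60, 75, 95, 119, 125, 128, 121, 120, 117, 115, 116, 134, 172, 205, 214, 213, 214, 213, 215, 213]
416 [61, 58, 59, 55, 51, 51, 53, 52, 56, 55, 52, 58, 59, 72, 74, 73, 73, 71, 67, 64, 65, 96, 154, 198, 213, 214, 215, 214, 214, 214]
417 [60, 62, 65, 59, 51, 51, 52, 52, 52, 50, 51, 57, 62, 63, 61, 60, 68, 63, 66, 58, 63, 84, 133, 184, 211, 214, 214, 215, 214, 213]
418 [61, 61, 63, 58, 52, 50, 48, 52, 55, 53, 57, 58, 61, 58, 61, 61, 62, 62, 60, 62, 63, 72, 108, 164, 204, 213, 215, 215
[... 801 characters left out ...]
16, 216, 213, 209, 189]
425 [86, 91, 82, 72, 60, 52, 62, 69, 83, 101, 122, 138, 159, 184, 195, 199, 201, 204, 209, 212, 211, 211, 214, 216, 215, 215, 215, 213, 198, 172]
[(np.float64(0.06), [417.5, 210.8]), (np.float64(0.065), [417.6, 209.3]), (np.float64(0.07), [417.8, 207.8]), (np.float64(0.075), [417.9, 206.3]), (np.float64(0.08), [418.0, 204.8]), (np.float64(0.085), [418.2, 203.3]), (np.float64(0.09), [418.3, 201.8]), (np.float64(0.095), [418.4, 200.3]), (np.float64(0.1), [418.6, 198.8]), (np.float64(0.105), [418.7, 197.3]), (np.float64(0.11), [418.8, 195.7]), (np.float64(0.115), [419.0, 194.2]), (np.float64(0.12), [419.1, 192.7])]
0 [326.1 256.8]
0.0187 [326.2 269.5]
0.035 [326.4 282.6]
```

Side and wrist views agree that the fingertips sit about 34 mm above the reported TCP. For the pads to centre on the rod, the reported z must be about -0.003. I'll descend there in two stages and watch the force.

```bash

python3 -m inch '[[[0,0,0],0,1],[[0,0,8],0,1],[[0,0,20],0,1],[[0,0,34],0,1],[[0,0,46],0,1],[[0,0,54],0,1],[[0,0,58],0,1],[[0,0,58],0,1]]' 40
python3 - <<'E'
from h import *
rel((.4515,-.276,-.003),95.5)
b,i=cam("side","s6");c,j=cam("scene","c6")
p,im=cam("wrist","w6")
h=cv2.cvtColor(im,cv2.COLOR_BGR2HSV);m=cv2.inRange(h,(105,100,30),(130,255,255));n,l,st,cc=cv2.connectedComponentsWithStats(m)
print([(st[k].tolist(),cc[k].round(1)) for k in range(1,n) if st[k,4]>100])
E
```

```text
clock: 10.05
position: [0.4513, -0.2753, 0.013]
eef_rot: [0.672, 0.74, -0.0, -0.001]
contact_force: [-0.3, 0.6, 0.8]
opening: 0.996
shift [-0.7  0.1 16. ]
turn 0.0
pos [ 0.4513 -0.2753  0.013 ] yaw 95.5 t 10.05 F [-0.28  0.6   0.75] T [ 0.   -0.09 -0.01] op 0.996 q [ 0.71  0.27 -0.28  1.94  0.09  0.95  0.48] tilt [ 8.e-04 -8.e-04 -1.e+00]
[([309, 273, 30, 61, 1604], array([324. , 304.1]))]
```

```bash

python3 -m inch '[[[0,0,4],0,1],[[0,0,10],0,1],[[0,0,15],0,1],[[0,0,16],0,1],[[0,0,16],0,0.5],[[0,0,16],0,0],[[0,0,16],0,0],[[0,0,16],0,0]]' 40
python3 -m inch '[[[0,0,0],0,0],[[0,0,0],0,0],[[0,0,0],0,0],[[0,0,0],0,0],[[0,0,0],0,0],[[0,0,0],0,0],[[0,0,0],0,0],[[0,0,0],0,0]]' 40
python3 - <<'E'
from h import *
rel()
E
```

```text
clock: 11.0
position: [0.4518, -0.2756, -0.0022]
eef_rot: [0.672, 0.74, 0.0, 0.0]
contact_force: [0.6, 0.6, -0.1]
opening: 0.723
clock: 11.8
position: [0.4523, -0.2756, -0.0022]
eef_rot: [0.672, 0.74, 0.0, 0.0]
contact_force: [3.5, 0.1, -1.2]
opening: 0.143
pos [ 0.4523 -0.2756 -0.0022] yaw 95.52 t 11.8 F [ 3.49  0.06 -1.21] T [ 0.05 -0.77  0.  ] op 0.143 q [ 0.71  0.29 -0.28  1.95  0.1   0.91  0.48] tilt [-3.0e-04  1.1e-03 -1.0e+00]
```

Opening 0.143 shows the rod is now held. I'll lift it and check.

```bash

python3 -m inch '[[[0,0,-2],0,0],[[0,0,-5],0,0],[[0,0,-10],0,0],[[0,0,-18],0,0],[[0,0,-28],0,0],[[0,0,-36],0,0],[[0,0,-40],0,0],[[0,0,-40],0,0]]' 40
python3 - <<'E'
from h import *
import pickle
rel()
b,i=cam("side","s7");c,j=cam("scene","c7")
p,im=cam("wrist","w7");pickle.dump(p,open("w7.pkl","wb"))
h=cv2.cvtColor(im,cv2.COLOR_BGR2HSV);m=cv2.inRange(h,(105,100,30),(130,255,255));n,l,st,cc=cv2.connectedComponentsWithStats(m)
print([(st[k].tolist(),cc[k].round(1)) for k in range(1,n) if st[k,4]>100])
f=lambda im,x,y,wd,h:cv2.resize(im[y:y+h,x:x+wd],(400,300),interpolation=2)
cv2.imwrite("pics/v7.png",np.vstack([np.hstack([f(j,130,120,160,120),f(i,350,140,120,90)]),np.hstack([f(im,160,60,320,240),f(im,240,240,160,120)])]))
E
```

```text
clock: 12.6
position: [0.4521, -0.2759, 0.0386]
eef_rot: [0.672, 0.74, 0.0, 0.001]
contact_force: [0.2, 0.8, -3.7]
opening: 0.149
pos [ 0.4521 -0.2759  0.0386] yaw 95.49 t 12.6 F [ 0.22  0.78 -3.7 ] T [ 0.1  -0.06  0.04] op 0.149 q [ 0.71  0.24 -0.28  1.92  0.08  1.    0.49] tilt [-9.0e-04  1.1e-03 -1.0e+00]
[([306, 287, 35, 50, 1404], array([323.3, 313.6]))]
```

View pics/v7.png

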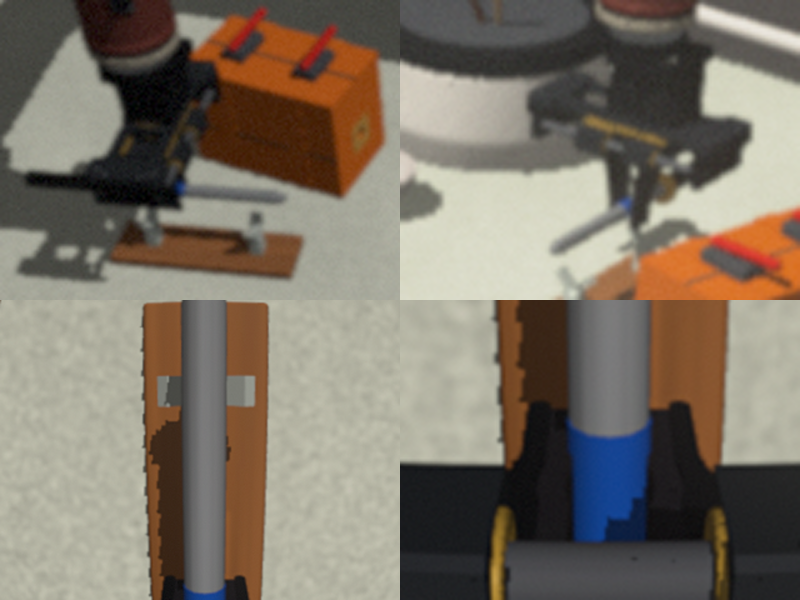

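The rod is lifted by the blue band, clear of the rest, with the shank straight along the tool axis. I'll check its pitch numerically and then compute the move to the pre-insert pose.

```bash
cat >> h.py <<'E'
YAW=77.7;U=np.array([np.cos(np.radians(YAW)),np.sin(np.radians(YAW)),0]);V=np.array([-U[1],U[0],0]);MO=np.array([.535,.0873,0])
E
python3 - <<'E'
from h import *
a,_=cam("scene");b,_=cam("side")
x,r=tri([(a,(244.2,199.2)),(b,(396.5,214.1))]);print("tip",x,r)
t=np.radians(95.5);print("expected tip",np.array([.4521,-.2759,.0908])+.12*np.array([np.cos(t),np.sin(t),0]))
print("handle end at z .0908",plane(a,[(141.2,191.2)],.0908))
T=MO-.155*U;rel([T[0],T[1],.0388],YAW)
E
```

```text
tip [ 0.43954466 -0.157597    0.09075552] [np.float64(3.5), np.float64(3.5)]
expected tip [ 0.44059851 -0.15645246  0.0908    ]
handle end at z .0908 [[ 0.47173305 -0.42828713  0.0908    ]]
shift [205.5  70.6  -1.4]
turn 0.3106
pos [ 0.4514 -0.2755  0.0374] yaw 95.5 t 12.75 F [ 0.3   1.31 -3.79] T [ 0.02 -0.12  0.02] op 0.147 q [ 0.71  0.24 -0.28  1.92  0.08  1.    0.49] tilt [ 3.e-04 -4.e-04 -1.e+00]
```

```bash

python3 -m inch '[[[4,1,-1],0.0,0],[[14,5,-1],0.03,0],[[28,10,-1],0.06,0],[[45,16,-1],0.1,0],[[65,22,-1],0.14,0],[[85,29,-1],0.18,0],[[105,36,-1],0.22,0],[[125,43,-1],0.26,0]]' 40
python3 -m inch '[[[18,11,0],0.02,0],[[36,21,0],0.04,0],[[52,30,0],0.05,0],[[65,37,0],0.05,0],[[70,41,0],0.05,0],[[70,41,0],0.05,0],[[70,41,0],0.05,0],[[70,41,0],0.05,0]]' 40
python3 - <<'E'
from h import *
T=MO-.155*U;rel([T[0],T[1],.0028],YAW)
E
```

```text
clock: 13.55
position: [0.4824, -0.1458, 0.0384]
eef_rot: [0.763, 0.646, -0.0, -0.0]
contact_force: [0.6, 0.3, -2.4]
opening: 0.147
clock: 14.35
position: [0.5338, -0.0857, 0.0386]
eef_rot: [0.779, 0.627, -0.0, 0.0]
contact_force: [-1.3, 0.6, -3.3]
opening: 0.15
shift [ 14.3 -35.7  35.8]
turn -0.0005
pos [ 0.5338 -0.0857  0.0386] yaw 77.67 t 14.35 F [-1.34  0.56 -3.33] T [ 0.02 -0.08  0.07] op 0.15 q [ 0.41  0.27 -0.38  1.88  0.12  1.01 -0.23] tilt [-5.e-04 -4.e-04 -1.e+00]
```

```bash

python3 -m inch '[[[1,-3,0],0,0],[[4,-11,2],0,0],[[7,-20,7],0,0],[[10,-29,15],0,0],[[13,-34,25],0,0],[[14,-36,32],0,0],[[14,-36,36],0,0],[[14,-36,36],0,0]]' 40
python3 -m inch '[[[0,0,0],0,0],[[0,0,0],0,0],[[0,0,0],0,0],[[0,0,0],0,0],[[0,0,0],0,0],[[0,0,0],0,0],[[0,0,0],0,0],[[0,0,0],0,0]]'
python3 - <<'E'
from h import *
import pickle
T=MO-.155*U;rel([T[0],T[1],.0028],YAW)
p,im=cam("wrist","w8");pickle.dump(p,open("w8.pkl","wb"))
b,i=cam("side","s8");c,j=cam("scene","c8")
from station import env
T=env.read_state()["position"]
print(proj(p,[T+.12*U+[0,0,.052],T+.155*U+[0,0,.052]]).round(1))
f=lambda im,x,y,wd,h:cv2.resize(im[y:y+h,x:x+wd],(400,300),interpolation=2)
cv2.imwrite("pics/v8.png",np.vstack([np.hstack([f(im,240,0,160,120),f(im,160,0,320,240)]),np.hstack([f(j,240,190,160,120),f(i,270,170,140,105)])]))
E
```

```text
clock: 15.15
position: [0.5019, -0.0634, 0.002]
eef_rot: [0.779, 0.628, -0.0, -0.0]
contact_force: [-0.8, -0.0, -2.2]
opening: 0.147
clock: 15.95
position: [0.5022, -0.0633, 0.0027]
eef_rot: [0.779, 0.628, 0.0, -0.0]
contact_force: [0.4, 0.5, -2.3]
opening: 0.148
shift [-0.8 -0.  -0.1]
turn 0.0007
pos [ 0.5022 -0.0633  0.0027] yaw 77.74 t 15.95 F [ 0.42  0.45 -2.31] T [ 0.04 -0.1   0.02] op 0.148 q [ 0.39  0.25 -0.39  1.99  0.12  0.92 -0.28] tilt [ 0. -0. -1.]
[[325.5  32.6]
 [325.4 -45.6]]
```

View pics/v8.png

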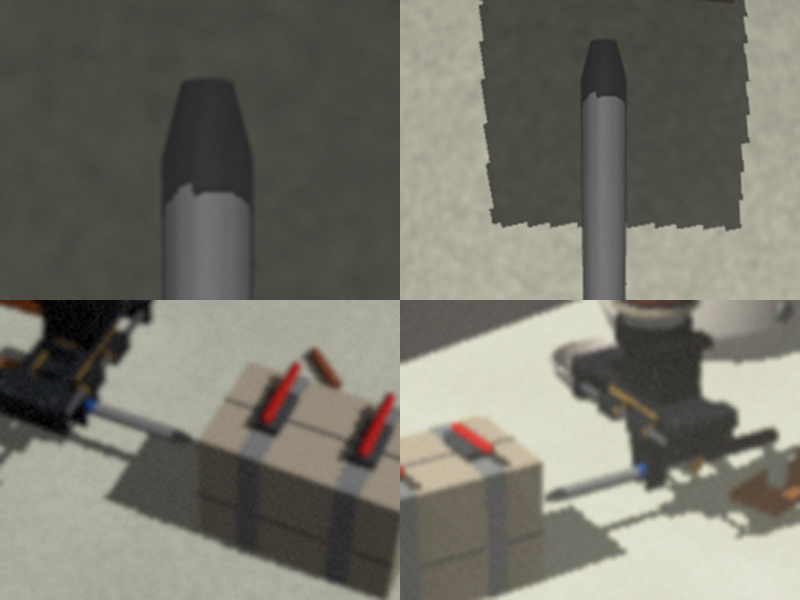

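In this 12th and last viewed picture, the tip is at wrist pixel (322.8,31.6), level, a few cm short of the mouth. The scene view has the tip at (316,245) and the side view at (322,239). I'll check the lateral and vertical offset of the tip from the bore line.

```bash
python3 - <<'E'
from h import *
import pickle
a,_=cam("scene");b,_=cam("side");p=pickle.load(open("w8.pkl","rb"))
def rep(n,x): d=x-MO;print(n,x.round(4),"along",(d@U*1e3).round(1),"lat",(d@V*1e3).round(1),"z",(x[2]*1e3).round(1))
rep("w",plane(p,[(322.8,31.6)],.055)[0]);rep("w shank",plane(p,[(323.2,200)],.062)[0])
x,r=tri([(a,(316,245.2)),(b,(322.2,238.6))]);rep("sc+si",x);print(r)
x,r=tri([(a,(316,245.2)),(b,(322.2,238.6)),(p,(322.8,31.6))]);rep("all",x);print(r)
x,r=tri([(a,(316,245.2)),(p,(322.8,31.6))]);rep("sc+w",x)
x,r=tri([(b,(322.2,238.6)),(p,(322.8,31.6))]);rep("si+w",x)
from m import P,I
E
```

```text
w [0.5267 0.0545 0.055 ] along -33.8 lat 1.1 z 55.0
w shank [ 0.5128 -0.01    0.062 ] along -99.8 lat 0.9 z 62.0
sc+si [0.5253 0.0523 0.0559] along -36.3 lat 2.0 z 55.9
[np.float64(1.8), np.float64(1.8)]
all [0.5259 0.053  0.0565] along -35.5 lat 1.6 z 56.5
[np.float64(1.3), np.float64(2.4), np.float64(1.3)]
sc+w [0.5268 0.054  0.0561] along -34.3 lat 1.0 z 56.1
si+w [0.5253 0.0526 0.0576] along -35.9 lat 2.1 z 57.6
band px [array([327.8, 152.8]), array([457.6, 223.3])] [np.int32(357), np.int32(487)]
[ 0.45175674 -0.27616168  0.05395168] [np.float64(0.6), np.float64(0.6)]
ring ell [ 43.  105.5] [21.8 32.5] 485
ring ell [ 59.  141.3] [28.8 45. ] 885
ring [0.53460294 0.08698238 0.05428907] [np.float64(0.1), np.float64(0.1)]
collar px [array([378.8, 148.6]), array([511.7, 218. ])]
[ 0.45679641 -0.33061701  0.05216196] [np.float64(0.6), np.float64(0.6)]
tip [ 0.43985036 -0.15856235  0.05066051] [np.float64(0.6), np.float64(0.6)]
hend [ 0.46646568 -0.433358    0.05498041] [np.float64(0.5), np.float64(0.5)]
mouldbotA [[0.5869 0.0758 0.    ]]
mouldbotB [[0.4803 0.0992 0.    ]]
```

```bash
cat > f.py <<'E'
from h import *
from station import env
s=env.read_state();d=s["position"]-MO;F=s["contact_force"];T=s["wrist_torque"]
M=R.from_quat(s["eef_rot"]).as_matrix();y=np.degrees(np.arctan2(M[1,0],M[0,0]))
print("t %.2f tip along %.1f lat %.2f z %.2f yaw %.2f | F along %.1f lat %.1f up %.1f | T %s op %.3f"%(s["clock"],d@U*1e3+120,d@V*1e3,d[2]*1e3,y,F@U,F@V,F[2],np.round([T@U,T@V,T[2]],2),s["opening"]))
E
python3 -m inch '[[[2,0,0],0,0],[[6,0.8,0.5],0,0],[[12,0.8,0.5],0,0],[[18,0.8,0.5],0,0],[[24,0.8,0.5],0,0],[[30,0.8,0.5],0,0],[[34,0.8,0.5],0,0],[[36,0.8,0.5],0,0]]' 40
python3 f.py
python3 -m inch '[[[1,0,0],0,0],[[2,0,0],0,0],[[4,0,0],0,0],[[6,0,0],0,0],[[8,0,0],0,0],[[9,0,0],0,0],[[10,0,0],0,0],[[10,0,0],0,0]]' 40
python3 f.py
```

```text
clock: 16.9
position: [0.5107, -0.0277, 0.0022]
eef_rot: [0.778, 0.628, 0.0, -0.0]
contact_force: [0.0, -0.1, -3.6]
opening: 0.149
t 16.90 tip along 2.5 lat -0.74 z 2.18 yaw 77.78 | F along -0.1 lat -0.0 up -3.6 | T [-0.11 -0.04 -0.04] op 0.149
clock: 17.7
position: [0.5127, -0.0184, 0.0022]
eef_rot: [0.779, 0.628, 0.0, -0.0]
contact_force: [0.3, 1.0, -4.2]
opening: 0.151
t 17.70 tip along 12.0 lat -0.76 z 2.15 yaw 77.75 | F along 1.0 lat -0.1 up -4.2 | T [-0.06 -0.04  0.02] op 0.151
```

```bash

python3 -m inch '[[[1,0,0],0,0],[[3,0,0],0,0],[[6,0,0],0,0],[[9,0,0],0,0],[[12,0,0],0,0],[[14,0,0],0,0],[[15,0,0],0,0],[[15,0,0],0,0]]' 40
python3 f.py
python3 -m inch '[[[1,0,0],0,0],[[3,0,0],0,0],[[6,0,0],0,0],[[9,0,0],0,0],[[12,0,0],0,0],[[14,0,0],0,0],[[15,0,0],0,0],[[15,0,0],0,0]]' 40
python3 f.py; python3 - <<'E'
from h import *
b,i=cam("side","s9");c,j=cam("scene","c9");p,im=cam("wrist","w9")
E
```

```text
clock: 18.5
position: [0.5159, -0.0037, 0.0022]
eef_rot: [0.779, 0.628, 0.0, -0.0]
contact_force: [-0.6, 0.7, -2.6]
opening: 0.147
t 18.50 tip along 27.0 lat -0.74 z 2.18 yaw 77.75 | F along 0.6 lat 0.7 up -2.6 | T [-0.05 -0.    0.06] op 0.147
clock: 19.3
position: [0.5191, 0.011, 0.0022]
eef_rot: [0.778, 0.628, 0.0, -0.0]
contact_force: [-1.1, -0.2, -2.6]
opening: 0.15
t 19.30 tip along 42.0 lat -0.72 z 2.15 yaw 77.75 | F along -0.4 lat 1.1 up -2.6 | T [-0.05 -0.01  0.01] op 0.150
```

```bash

python3 -m inch '[[[2,0,0],0,0],[[5,0,0],0,0],[[9,0,0],0,0],[[13,0,0],0,0],[[16,0,0],0,0],[[18,0,0],0,0],[[19,0,0],0,0],[[19,0,0],0,0]]' 40
python3 f.py; python3 - <<'E'
from h import *
import pickle
rel()
b,i=cam("side","s10");c,j=cam("scene","c10");p,im=cam("wrist","w10");pickle.dump(p,open("w10.pkl","wb"))
# how much shank shows: blue band centre & collar in scene
for n,im,q in(("scene",j,c),("side",i,b)):
    h=cv2.cvtColor(im,cv2.COLOR_BGR2HSV)
    for nm,lo,hi in(("blue",(105,100,40),(130,255,255)),("brass",(18,90,60),(30,255,255))):
        m=cv2.inRange(h,lo,hi);k,l,st,cc=cv2.connectedComponentsWithStats(m)
        print(n,nm,[(st[t,4],cc[t].round(1).tolist(),plane(q,cc[t],.055)[0].round(3).tolist()) for t in range(1,k) if st[t,4]>6])
E
```

```text
clock: 20.25
position: [0.5231, 0.0295, 0.0022]
eef_rot: [0.779, 0.628, 0.0, -0.0]
contact_force: [-0.8, -0.2, -3.0]
opening: 0.151
t 20.25 tip along 61.0 lat -0.72 z 2.15 yaw 77.75 | F along -0.4 lat 0.7 up -3.0 | T [-0.01 -0.1   0.09] op 0.151
pos [0.5231 0.0295 0.0022] yaw 77.75 t 20.25 F [-0.79 -0.19 -3.04] T [ 0.09 -0.03  0.09] op 0.151 q [ 0.25  0.29 -0.44  1.95  0.15  0.93 -0.48] tilt [ 1.e-04 -0.e+00 -1.e+00]
scene blue [(np.int32(1485), [504.3, 17.0], [-0.958, 0.542, 0.055]), (np.int32(10), [310.0, 244.5], [0.527, 0.039, 0.055]), (np.int32(108), [357.4, 413.9], [0.911, 0.223, 0.055])]
scene brass [(np.int32(16), [291.2, 226.1], [0.476, -0.022, 0.055]), (np.int32(9), [310.4, 238.0], [0.506, 0.035, 0.055]), (np.int32(23), [405.1, 278.1], [0.58, 0.274, 0.055]), (np.int32(234), [413.8, 426.7], [0.911, 0.324, 0.055])]
side blue []
side brass [(np.int32(46), [321.0, 212.9], [0.647, -0.059, 0.055]), (np.int32(221), [168.7, 239.0], [0.815, 0.363, 0.055]), (np.int32(9), [345.8, 234.7], [0.499, -0.016, 0.055]), (np.int32(54), [432.4, 249.1], [0.282, -0.129, 0.055]), (np.int32(59), [245.7, 259.6], [0.58, 0.273, 0.055]), (np.int32(12), [310.4, 321.5], [0.266, 0.329, 0.055]), (np.int32(10), [324.0, 324.9], [0.236, 0.316, 0.055])]
```

The tip is 61 mm in with almost no side force, so I'll release it. I'll triangulate the collar before and after to measure the sag.

```bash
cat > col.py <<'E'
from h import *
import sys
b,i=cam("side",sys.argv[1]+"s");a,j=cam("scene",sys.argv[1]+"c")
al=float(sys.argv[2])
def f(im,p,X):
    g=proj(p,X)[0];h=cv2.cvtColor(im,cv2.COLOR_BGR2HSV);m=cv2.inRange(h,(14,70,50),(32,255,255));k,l,st,cc=cv2.connectedComponentsWithStats(m)
    c=[(np.linalg.norm(cc[t]-g),st[t,4],cc[t]) for t in range(1,k) if st[t,4]>5];c.sort(key=lambda e:e[0]);return c[0][1:],g
X=MO+al*U+[0,0,.055];A,ga=f(j,a,X);B,gb=f(i,b,X);x,r=tri([(a,A[1]),(b,B[1])])
print("exp px",ga.round(),gb.round(),"found",A,B,"collar",x.round(4),r,"along",((x-MO)@U*1e3).round(1),"lat",((x-MO)@V*1e3).round(1))
E
python3 col.py r0 -.113
python3 -m inch '[[[0,0,0],0,0.3],[[0,0,0],0,0.4],[[0,0,0],0,0.5],[[0,0,0],0,0.6],[[0,0,0],0,0.7],[[0,0,0],0,0.8],[[0,0,0],0,0.9],[[0,0,0],0,1]]' 40
python3 f.py
python3 -m inch '[[[0,0,0],0,1],[[0,0,0],0,1],[[0,0,0],0,1],[[0,0,0],0,1],[[0,0,0],0,1],[[0,0,0],0,1],[[0,0,0],0,1],[[0,0,0],0,1]]' 40
python3 f.py;python3 col.py r1 -.113
```

```text
exp px [287. 236.] [345. 232.] found (np.int32(29), array([290.86206897, 226.79310345])) (np.int32(21), array([345.80952381, 234.38095238])) collar [ 0.4915 -0.0147  0.0632] [np.float64(5.6), np.float64(5.6)] along -108.9 lat 20.8
clock: 21.3
position: [0.5231, 0.0293, 0.0022]
eef_rot: [0.779, 0.628, 0.0, -0.0]
contact_force: [-0.4, -0.1, 0.6]
opening: 0.791
t 21.30 tip along 60.8 lat -0.74 z 2.16 yaw 77.74 | F along -0.1 lat 0.4 up 0.6 | T [-0.08  0.03  0.  ] op 0.791
clock: 22.1
position: [0.5231, 0.0293, 0.0022]
eef_rot: [0.779, 0.628, -0.0, -0.0]
contact_force: [-0.3, 0.5, 0.1]
opening: 0.995
t 22.10 tip along 60.8 lat -0.73 z 2.15 yaw 77.74 | F along 0.4 lat 0.4 up 0.1 | T [-0.09 -0.01  0.02] op 0.995
exp px [287. 236.] [345. 232.] found (np.int32(6), array([327.16666667, 214.        ])) (np.int32(32), array([346.0625 , 236.03125])) collar [0.4414 0.0548 0.0921] [np.float64(11.3), np.float64(11.3)] along -51.7 lat 84.6
```

```bash

python3 -m inch '[[[0,0,-5],0,1],[[0,0,-15],0,1],[[0,0,-32],0,1],[[0,0,-50],0,1],[[0,0,-64],0,1],[[-8,0,-70],0,1],[[-20,0,-70],0,1],[[-40,0,-70],0,1]]' 40
python3 -m inch '[[[-20,0,0],0,1],[[-40,0,0],0,1],[[-58,0,0],0,1],[[-70,0,0],0,1],[[-75,0,0],0,1],[[-76,0,0],0,1],[[-76,0,0],0,1],[[-76,0,0],0,1]]' 40
python3 - <<'E'
from h import *
import pickle
p,im=cam("wrist","w11");pickle.dump(p,open("w11.pkl","wb"));b,i=cam("side","s11");a,j=cam("scene","c11")
T=MO-.175*U;rel([T[0],T[1],.0022],YAW)
def cs(im,lo,hi,q,n,z=.055):
    h=cv2.cvtColor(im,cv2.COLOR_BGR2HSV);m=cv2.inRange(h,lo,hi);k,l,st,cc=cv2.connectedComponentsWithStats(m)
    for t in range(1,k):
        if st[t,4]>8:
            X=plane(q,cc[t],z)[0];d=X-MO
            if -0.3<d@U<0.05 and abs(d@V)<.09: print(n,st[t].tolist(),cc[t].round(1).tolist(),"al %.1f lat %.1f"%(d@U*1e3,d@V*1e3))
for n,im_,q in(("wrist",im,p),("side",i,b),("scene",j,a)):
    cs(im_,(105,100,30),(130,255,255),q,n+" blue");cs(im_,(14,70,40),(32,255,255),q,n+" brass")
for s in(0,10,15):
    print(s,"exp collar centre px",[proj(q,MO-.113*U+[0,0,.055-s*1e-3])[0].round(1).tolist() for q in(p,b,a)],"handle end",[proj(q,MO-.209*U+[0,0,.055-1.3*s*1e-3])[0].round(1).tolist() for q in(p,b,a)])
E
```

```text
clock: 23.0
position: [0.5141, -0.0103, 0.0718]
eef_rot: [0.778, 0.628, -0.0, -0.0]
contact_force: [0.1, -0.8, -1.2]
opening: 1.0
clock: 23.8
position: [0.4986, -0.0832, 0.0721]
eef_rot: [0.778, 0.628, 0.0, -0.0]
contact_force: [-0.0, -0.2, -0.1]
opening: 0.998
shift [-0.5 -0.8 70. ]
turn 0.0016
pos [ 0.4986 -0.0834  0.0722] yaw 77.79 t 23.95 F [0.61 0.32 0.46] T [-0.06 -0.09  0.07] op 0.996 q [ 0.42  0.16 -0.37  1.93  0.07  1.06 -0.19] tilt [ 2.e-04 -0.e+00 -1.e+00]
wrist blue [310, 45, 25, 52, 1262] [322.3, 70.9] al -60.5 lat 0.9
wrist brass [297, 152, 49, 22, 833] [321.4, 162.9] al -114.2 lat 1.4
wrist brass [308, 368, 9, 7, 18] [312.0, 370.9] al -261.6 lat 8.4
wrist brass [331, 381, 5, 9, 11] [333.0, 384.9] al -275.2 lat -7.1
wrist brass [265, 383, 8, 3, 11] [268.4, 383.8] al -275.2 lat 41.4
wrist brass [303, 383, 4, 5, 10] [304.7, 384.8] al -275.2 lat 14.0
wrist brass [320, 385, 4, 7, 10] [321.3, 388.1] al -278.4 lat 1.6
wrist brass [309, 388, 6, 7, 11] [311.3, 391.3] al -281.7 lat 9.2
side blue [328, 236, 6, 4, 13] [330.8, 237.5] al -63.2 lat 6.4
side brass [398, 218, 23, 28, 1
[... 206 characters left out ...]
05.3, 244.2] al -59.7 lat -6.3
scene brass [220, 219, 3, 10, 14] [221.4, 223.5] al -284.9 lat -32.4
scene brass [224, 218, 7, 5, 10] [227.0, 220.4] al -278.1 lat -16.9
scene brass [214, 223, 5, 6, 9] [216.1, 225.1] al -293.8 lat -42.9
scene brass [283, 233, 8, 11, 61] [286.3, 237.7] al -111.8 lat -6.6
0 exp collar centre px [[323.8, 160.8], [344.5, 232.3], [287.1, 235.8]] handle end [[323.6, 308.7], [372.3, 224.4], [253.7, 224.2]]
10 exp collar centre px [[323.8, 159.1], [344.5, 235.4], [287.4, 238.6]] handle end [[323.6, 299.6], [372.1, 228.4], [254.3, 227.8]]
15 exp collar centre px [[323.8, 158.3], [344.4, 237.0], [287.5, 239.9]] handle end [[323.6, 295.4], [372.0, 230.4], [254.5, 229.6]]
```

The collar sagged about 6–7 mm, so the handle point is about 10 mm low, which fits the text. I'm above the handle now. I'll descend 80 mm and take a light grip.

```bash

python3 -m inch '[[[0,0,5],0,1],[[0,0,18],0,1],[[0,0,35],0,1],[[0,0,52],0,1],[[0,0,66],0,1],[[0,0,76],0,1],[[0,0,80],0,1],[[0,0,80],0,1]]' 8
python3 f.py
python3 -m inch '[[[0,0,0],0,0.6],[[0,0,0],0,0.3],[[0,0,0],0,0.1],[[0,0,0],0,0],[[0,0,0],0,0],[[0,0,0],0,0],[[0,0,0],0,0],[[0,0,0],0,0]]' 8
python3 -m inch '[[[0,0,0],0,0],[[0,0,0],0,0],[[0,0,0],0,0],[[0,0,0],0,0],[[0,0,0],0,0],[[0,0,0],0,0],[[0,0,0],0,0],[[0,0,0],0,0]]' 8
python3 f.py
```

```text
clock: 24.75
position: [0.4982, -0.0839, -0.0084]
eef_rot: [0.779, 0.628, -0.0, -0.0]
contact_force: [0.1, 0.1, 0.1]
opening: 0.999
t 24.75 tip along -55.1 lat -0.52 z -8.35 yaw 77.74 | F along 0.2 lat -0.1 up 0.1 | T [-0.05  0.02  0.04] op 0.999
clock: 25.55
position: [0.4984, -0.084, -0.0079]
eef_rot: [0.779, 0.628, -0.0, -0.0]
contact_force: [0.7, -0.3, 0.1]
opening: 0.356
clock: 26.35
position: [0.4985, -0.084, -0.0079]
eef_rot: [0.779, 0.628, -0.0, -0.0]
contact_force: [-0.6, -0.1, 0.4]
opening: 0.205
t 26.35 tip along -55.2 lat -0.80 z -7.85 yaw 77.74 | F along -0.2 lat 0.6 up 0.4 | T [0.05 0.02 0.01] op 0.205
```

```bash

python3 -m inch '[[[0,0,-0.5],0,0],[[0,0,-1],0,0],[[0,0,-2],0,0],[[0,0,-3],0,0],[[0,0,-4],0,0],[[0,0,-5],0,0],[[0,0,-6],0,0],[[0,0,-6],0,0]]' 8
python3 f.py
python3 -m inch '[[[0,0,-0.4],0,0],[[0,0,-0.8],0,0],[[0,0,-1.2],0,0],[[0,0,-1.6],0,0],[[0,0,-2],0,0],[[0,0,-2],0,0],[[0,0,-2],0,0],[[0,0,-2],0,0]]' 8
python3 f.py; python3 col.py r2 -.113
```

```text
clock: 27.15
position: [0.4986, -0.0841, -0.0017]
eef_rot: [0.779, 0.628, 0.0, 0.0]
contact_force: [0.2, 0.5, -1.2]
opening: 0.202
t 27.15 tip along -55.2 lat -0.91 z -1.69 yaw 77.74 | F along 0.5 lat -0.1 up -1.2 | T [-0.04  0.12  0.03] op 0.202
clock: 27.95
position: [0.4985, -0.084, 0.0002]
eef_rot: [0.779, 0.628, 0.0, -0.0]
contact_force: [0.1, -0.7, -2.1]
opening: 0.204
t 27.95 tip along -55.2 lat -0.84 z 0.17 yaw 77.74 | F along -0.7 lat -0.3 up -2.1 | T [-0.09  0.06 -0.01] op 0.204
exp px [287. 236.] [345. 232.] found (np.int32(61), array([286.1147541 , 236.59016393])) (np.int32(44), array([345.27272727, 232.29545455])) collar [ 0.5118 -0.0261  0.0532] [np.float64(0.8), np.float64(0.8)] along -115.8 lat -1.5
```

```bash

python3 -m inch '[[[0,0,-0.4],0,0],[[0,0,-0.8],0,0],[[0,0,-1.2],0,0],[[0,0,-1.5],0,0],[[0,0,-1.5],0,0],[[0,0,-1.5],0,0],[[0,0,-1.5],0,0],[[0,0,-1.5],0,0]]' 8
for i in 1 2 3; do python3 f.py; python3 col.py r3$i -.113; done; python3 f.py
```

```text
clock: 28.85
position: [0.4985, -0.084, 0.0017]
eef_rot: [0.779, 0.628, 0.0, -0.0]
contact_force: [0.5, 0.1, -2.5]
opening: 0.205
t 28.85 tip along -55.2 lat -0.81 z 1.65 yaw 77.74 | F along 0.2 lat -0.5 up -2.5 | T [-0.05 -0.06  0.02] op 0.205
exp px [287. 236.] [345. 232.] found (np.int32(60), array([285.96666667, 236.31666667])) (np.int32(49), array([345.24489796, 231.95918367])) collar [ 0.512  -0.0263  0.0542] [np.float64(0.7), np.float64(0.7)] along -115.9 lat -1.7
t 28.95 tip along -55.1 lat -0.82 z 1.65 yaw 77.74 | F along 1.3 lat 0.2 up -1.0 | T [-0.09 -0.04  0.03] op 0.199
exp px [287. 236.] [345. 232.] found (np.int32(61), array([285.95081967, 236.40983607])) (np.int32(51), array([345.1372549 , 231.94117647])) collar [ 0.5123 -0.0263  0.0542] [np.float64(0.6), np.float64(0.6)] along -115.8 lat -2.0
t 29.05 tip along -55.1 lat -0.77 z 1.65 yaw 77.74 | F along -0.1 lat 0.1 up -1.9 | T [-0.09 -0.05 -0.02] op 0.204
exp px [287. 236.] [345. 232.] found (np.int32(58), array([285.94827586, 236.34482759])) (np.int32(50), array([345.32, 231.98])) collar [ 0.5119 -0.0265  0.054 ] [np.float64(0.7), np.float64(0.7)] along -116.1 lat -1.7
t 29.15 tip along -55.2 lat -0.82 z 1.67 yaw 77.74 | F along 0.6 lat -0.4 up -2.5 | T [-0.05 -0.06  0.06] op 0.206
```

```bash

python3 -m inch '[[[0,0,-0.5],0,0],[[0,0,-0.5],0,0],[[0,0,-0.5],0,0],[[0,0,-0.5],0,0],[[1,0,-0.5],0,0],[[2,0,-0.5],0,0],[[4,0,-0.5],0,0],[[6,0,-0.5],0,0]]' 55
python3 f.py
python3 -m inch '[[[2,0,0],0,0],[[4,0,0],0,0],[[6,0,0],0,0],[[8,0,0],0,0],[[10,0,0],0,0],[[11,0,0],0,0],[[12,0,0],0,0],[[12,0,0],0,0]]' 55
python3 f.py; python3 col.py r4 -.095
```

```text
clock: 29.95
position: [0.4998, -0.078, 0.0022]
eef_rot: [0.779, 0.628, 0.0, -0.0]
contact_force: [-0.4, -0.7, -2.3]
opening: 0.19
t 29.95 tip along -49.0 lat -0.81 z 2.18 yaw 77.73 | F along -0.8 lat 0.2 up -2.3 | T [-0.08  0.32  0.01] op 0.190
clock: 30.75
position: [0.5024, -0.0662, 0.0022]
eef_rot: [0.779, 0.628, 0.0, -0.0]
contact_force: [0.3, 0.6, -2.3]
opening: 0.188
t 30.75 tip along -36.9 lat -0.81 z 2.17 yaw 77.75 | F along 0.7 lat -0.2 up -2.3 | T [-0.11  0.1  -0.07] op 0.188
exp px [294. 238.] [339. 234.] found (np.int32(60), array([292.71666667, 238.41666667])) (np.int32(46), array([340.       , 233.2826087])) collar [ 0.5155 -0.0083  0.0548] [np.float64(1.1), np.float64(1.1)] along -97.6 lat -1.3
```

```bash

python3 -m inch '[[[2,0,0],0,0],[[5,0,0],0,0],[[8,0,0],0,0],[[11,0,0],0,0],[[14,0,0],0,0],[[17,0,0],0,0],[[19,0,0],0,0],[[20,0,0],0,0]]' 55
python3 f.py
python3 -m inch '[[[2,0,0],0,0],[[5,0,0],0,0],[[8,0,0],0,0],[[11,0,0],0,0],[[14,0,0],0,0],[[17,0,0],0,0],[[19,0,0],0,0],[[20,0,0],0,0]]' 55
python3 f.py; python3 col.py r5 -.055
```

```text
clock: 31.65
position: [0.5066, -0.0466, 0.0022]
eef_rot: [0.778, 0.628, 0.0, -0.0]
contact_force: [0.4, -1.1, -1.3]
opening: 0.192
t 31.65 tip along -16.9 lat -0.76 z 2.16 yaw 77.76 | F along -1.0 lat -0.6 up -1.3 | T [-0.15  0.29 -0.04] op 0.192
clock: 32.45
position: [0.5102, -0.0296, 0.0021]
eef_rot: [0.779, 0.627, -0.001, 0.001]
contact_force: [-2.0, -8.2, -0.1]
opening: 0.188
t 32.45 tip along 0.5 lat -0.65 z 2.08 yaw 77.64 | F along -8.5 lat 0.2 up -0.1 | T [ 0.02  2.01 -0.03] op 0.188
exp px [308. 243.] [327. 237.] found (np.int32(68), array([306.30882353, 243.70588235])) (np.int32(48), array([328.54166667, 236.75      ])) collar [0.5242 0.0282 0.0537] [np.float64(1.1), np.float64(1.1)] along -60.0 lat -2.1
```

```bash

python3 -m inch '[[[2,0,0],0,0],[[4,0,0],0,0],[[6,0,0],0,0],[[8,0,0],0,0],[[10,0,0],0,0],[[12,0,0],0,0],[[14,0,0],0,0],[[16,0,0],0,0]]' 55
python3 f.py
python3 -m inch '[[[1,0,0],0,0],[[2,0,0],0,0],[[3,0,0],0,0],[[4,0,0],0,0],[[5,0,0],0,0],[[6,0,0],0,0],[[7,0,0],0,0],[[8,0,0],0,0]]' 55
python3 f.py; python3 col.py r6 -.035
python3 - <<'E'
from h import *
import pickle
p,im=cam("wrist","w12");pickle.dump(p,open("w12.pkl","wb"))
h=cv2.cvtColor(im,cv2.COLOR_BGR2HSV);m=cv2.inRange(h,(14,70,30),(32,255,255));k,l,st,cc=cv2.connectedComponentsWithStats(m)
print([(st[t].tolist(),((plane(p,cc[t],.055)[0]-MO)@U*1e3).round(1)) for t in range(1,k) if st[t,4]>30])
E
```

```text
clock: 33.35
position: [0.5134, -0.0148, 0.0021]
eef_rot: [0.779, 0.627, -0.002, 0.001]
contact_force: [-3.6, -10.3, 1.5]
opening: 0.192
t 33.35 tip along 15.6 lat -0.64 z 2.11 yaw 77.60 | F along -10.9 lat 1.4 up 1.5 | T [ 0.09  2.5  -0.07] op 0.192
clock: 34.15
position: [0.515, -0.0073, 0.0021]
eef_rot: [0.779, 0.627, -0.002, 0.001]
contact_force: [-3.4, -11.1, 2.6]
opening: 0.192
t 34.15 tip along 23.3 lat -0.63 z 2.14 yaw 77.59 | F along -11.6 lat 1.0 up 2.6 | T [ 0.2   2.7  -0.04] op 0.192
exp px [316. 246.] [321. 239.] found (np.int32(52), array([314.73076923, 247.30769231])) (np.int32(33), array([321.96969697, 239.66666667])) collar [0.5283 0.05   0.0507] [np.float64(1.4), np.float64(1.4)] along -37.9 lat -1.4
[([267, 83, 111, 23, 2113], np.float64(-1.3)), ([286, 167, 75, 31, 1967], np.float64(-36.1)), ([267, 321, 13, 60, 476], np.float64(-115.9)), ([368, 322, 13, 59, 492], np.float64(-115.9)), ([152, 383, 342, 31, 6114], np.float64(-148.2))]
```

```bash
cat > gap.py <<'E'
from h import *
import sys
p,im=cam("wrist",sys.argv[1])
h=cv2.cvtColor(im,cv2.COLOR_BGR2HSV);m=cv2.inRange(h,(14,70,30),(32,255,255))
for c in(315,323,331):
    r=np.flatnonzero(m[:250,c]);g=np.split(r,np.flatnonzero(np.diff(r)>2)+1)
    print(c,[(s[0],s[-1],*[round(((plane(p,(c,y),z)[0]-MO)@U)*1e3,1) for y,z in((s[0]-.5,.076),(s[-1]+.5,.076),(s[0]-.5,.070),(s[-1]+.5,.070))]) for s in g if len(s)>2])
E
python3 gap.py w13; python3 f.py
```

```text
315 [(np.int64(84), np.int64(101), np.float64(0.9), np.float64(-5.2), np.float64(1.5), np.float64(-4.9)), (np.int64(172), np.int64(197), np.float64(-28.7), np.float64(-37.7), np.float64(-29.6), np.float64(-39.0))]
323 [(np.int64(84), np.int64(101), np.float64(0.9), np.float64(-5.2), np.float64(1.5), np.float64(-4.9)), (np.int64(172), np.int64(197), np.float64(-28.7), np.float64(-37.7), np.float64(-29.6), np.float64(-39.0))]
331 [(np.int64(84), np.int64(102), np.float64(0.9), np.float64(-5.5), np.float64(1.5), np.float64(-5.2)), (np.int64(172), np.int64(197), np.float64(-28.7), np.float64(-37.7), np.float64(-29.6), np.float64(-39.0))]
t 34.35 tip along 23.6 lat -0.64 z 2.16 yaw 77.60 | F along -11.5 lat 0.6 up 1.6 | T [ 0.18  2.5  -0.02] op 0.187
```

The ring's outer face is at about -5.2 mm and the collar front at -29.6 mm, leaving a gap of about 24 mm. I'll advance with a slight relief of the upward load.

```bash

python3 -m inch '[[[2,0,-0.2],0,0],[[4,-0.1,-0.4],0,0],[[6,-0.1,-0.4],0,0],[[8,-0.1,-0.4],0,0],[[10,-0.1,-0.4],0,0],[[12,-0.1,-0.4],0,0],[[14,-0.1,-0.4],0,0],[[16,-0.1,-0.4],0,0]]' 55
python3 f.py; python3 gap.py w14 | tail -1
python3 -m inch '[[[1,0,0],0,0],[[2,0,0],0,0],[[3,0,0],0,0],[[4,0,0],0,0],[[4.5,0,0],0,0],[[5,0,0],0,0],[[5,0,0],0,0],[[5,0,0],0,0]]' 55
python3 f.py; python3 gap.py w15|tail -1
```

```text
clock: 35.15
position: [0.5186, 0.0097, 0.0024]
eef_rot: [0.779, 0.627, -0.001, 0.0]
contact_force: [-1.5, -7.6, -0.9]
opening: 0.192
t 35.15 tip along 40.7 lat -0.55 z 2.37 yaw 77.63 | F along -7.7 lat -0.1 up -0.9 | T [-0.01  1.7  -0.12] op 0.192
331 [(np.int64(145), np.int64(150), np.float64(-2.6), np.float64(-4.6), np.float64(-3.0), np.float64(-5.1)), (np.int64(172), np.int64(197), np.float64(-11.8), np.float64(-20.8), np.float64(-12.6), np.float64(-22.0))]
clock: 36.0
position: [0.5197, 0.0146, 0.0024]
eef_rot: [0.779, 0.627, -0.001, 0.0]
contact_force: [-1.8, -6.5, -0.8]
opening: 0.192
t 36.00 tip along 45.8 lat -0.54 z 2.40 yaw 77.64 | F along -6.7 lat 0.4 up -0.8 | T [-0.12  1.64 -0.12] op 0.192
331 [(np.int64(172), np.int64(197), np.float64(-6.7), np.float64(-15.7), np.float64(-7.5), np.float64(-17.0))]
```

```bash

python3 -m inch '[[[0.4,0,0],0,0],[[0.8,0,0],0,0],[[1.2,0,0],0,0],[[1.6,0,0],0,0],[[2,0,0],0,0],[[2.4,0,0],0,0],[[2.7,0,0],0,0],[[3,0,0],0,0]]' 55
python3 f.py
python3 -m inch '[[[0.4,0,0],0,0],[[0.8,0,0],0,0],[[1.2,0,0],0,0],[[1.6,0,0],0,0],[[2,0,0],0,0],[[2.4,0,0],0,0],[[2.7,0,0],0,0],[[3,0,0],0,0]]' 55
python3 f.py
```

```text
clock: 36.85
position: [0.5203, 0.0174, 0.0024]
eef_rot: [0.779, 0.627, -0.001, 0.0]
contact_force: [-2.1, -7.5, -1.6]
opening: 0.193
t 36.85 tip along 48.6 lat -0.55 z 2.38 yaw 77.64 | F along -7.8 lat 0.4 up -1.6 | T [-0.04  1.75 -0.05] op 0.193
clock: 37.65
position: [0.5205, 0.0184, 0.0024]
eef_rot: [0.78, 0.626, -0.002, 0.001]
contact_force: [-3.9, -13.1, 2.8]
opening: 0.194
t 37.65 tip along 49.6 lat -0.54 z 2.35 yaw 77.57 | F along -13.7 lat 1.0 up 2.8 | T [ 0.11  3.2  -0.02] op 0.194
```

The collar is on the ring: motion stalled while the force rose. I'll build up to about 27 N total (20 N on the ring plus 5–8 N friction) and hold.

```bash

python3 -m inch '[[[0.7,0,-0.2],0,0],[[1.4,0,-0.4],0,0],[[2.1,0,-0.5],0,0],[[2.8,0,-0.5],0,0],[[3.4,0,-0.5],0,0],[[4,0,-0.5],0,0],[[4.3,0,-0.5],0,0],[[4.3,0,-0.5],0,0]]' 60
python3 f.py
```

```text
clock: 38.45
position: [0.5204, 0.0184, 0.0023]
eef_rot: [0.78, 0.625, -0.004, 0.002]
contact_force: [-5.6, -26.0, 3.0]
opening: 0.185
t 38.45 tip along 49.6 lat -0.40 z 2.35 yaw 77.41 | F along -26.6 lat -0.0 up 3.0 | T [0.01 5.76 0.08] op 0.185
```

```bash

python3 -m inch '[[[0,0,0],0,0],[[0,0,0],0,0],[[0,0,0],0,0],[[0,0,0],0,0],[[0,0,0],0,0],[[0,0,0],0,0],[[0,0,0],0,0],[[0,0,0],0,0]]' 60
python3 f.py; python3 gap.py w16; python3 - <<'E'
from h import *
a,j=cam("scene","c16");b,i=cam("side","s16")
o=cv2.imread("pics/c11.png");s=cv2.imread("pics/s11.png")
for n,x,y,q in(("scene",o,j,a),("side",s,i,b)):
    X=proj(q,[MO+.19*U+k*1e-3*U+[0,0,.055] for k in(0,16,38)]).round(0).astype(int);c=X[1]
    d=cv2.absdiff(x,y).max(2);m=(d>35).astype(np.uint8);k,l,st,cc=cv2.connectedComponentsWithStats(m[c[1]-30:c[1]+30,c[0]-40:c[0]+40])
    print(n,X.tolist(),[(st[t].tolist(),(cc[t]+c-[40,30]).round(1).tolist()) for t in range(1,k) if st[t,4]>8])
E
```

```text
clock: 39.25
position: [0.5203, 0.0184, 0.0023]
eef_rot: [0.78, 0.625, -0.004, 0.002]
contact_force: [-6.3, -24.5, 2.2]
opening: 0.189
t 39.25 tip along 49.6 lat -0.36 z 2.31 yaw 77.41 | F along -25.3 lat 1.0 up 2.2 | T [0.05 5.68 0.02] op 0.189
315 []
323 []
331 []
scene [[405, 277], [412, 279], [421, 282]] [([33, 28, 16, 10, 97], [412.9, 281.2])]
side [[247, 260], [241, 262], [233, 264]] [([32, 27, 15, 15, 96], [241.0, 263.2])]
```

Held for about 1 s at 25–26 N, and the core has come out at the far face in both cameras. I'll relax the push and let go.

```bash

python3 -m inch '[[[-1.5,0,0],0,0],[[-3,0,0],0,0],[[-4.5,0,0],0,0],[[-6,0,0],0,0],[[-6.5,0,0],0,0],[[-6.5,0,0],0,0],[[-6.5,0,0],0,0],[[-6.5,0,0],0,0]]' 60
python3 f.py
python3 -m inch '[[[0,0,0],0,0.3],[[0,0,0],0,0.4],[[0,0,0],0,0.5],[[0,0,0],0,0.6],[[0,0,0],0,0.7],[[0,0,0],0,0.8],[[0,0,0],0,0.9],[[0,0,0],0,1]]' 20
python3 f.py
python3 -m inch '[[[0,0,0],0,1],[[0,0,0],0,1],[[0,0,0],0,1],[[0,0,0],0,1],[[0,0,-3],0,1],[[0,0,-10],0,1],[[0,0,-22],0,1],[[0,0,-40],0,1]]' 20
python3 -m inch '[[[0,0,-15],0,1],[[0,0,-35],0,1],[[0,0,-50],0,1],[[-10,0,-60],0,1],[[-25,0,-65],0,1],[[-35,0,-65],0,1],[[-40,0,-65],0,1],[[-40,0,-65],0,1]]' 20
python3 f.py; python3 gap.py w17; python3 col.py r17 -.009
```

```text
clock: 40.2
position: [0.5205, 0.0185, 0.0026]
eef_rot: [0.779, 0.627, -0.001, 0.0]
contact_force: [0.9, -6.5, -3.8]
opening: 0.186
t 40.20 tip along 49.7 lat -0.44 z 2.62 yaw 77.65 | F along -6.1 lat -2.2 up -3.8 | T [-0.31  1.5  -0.13] op 0.186
clock: 41.0
position: [0.5211, 0.0204, 0.0031]
eef_rot: [0.779, 0.628, 0.0, -0.0]
contact_force: [0.8, 0.2, -0.8]
opening: 0.831
t 41.00 tip along 51.6 lat -0.65 z 3.07 yaw 77.74 | F along 0.3 lat -0.7 up -0.8 | T [-0.12 -0.01  0.03] op 0.831
clock: 41.8
position: [0.5206, 0.0203, 0.0437]
eef_rot: [0.779, 0.628, -0.0, -0.0]
contact_force: [-0.2, -0.5, 0.9]
opening: 0.996
clock: 42.6
position: [0.5121, -0.0197, 0.1077]
eef_rot: [0.779, 0.627, -0.0, -0.0]
contact_force: [0.6, -0.6, -0.3]
opening: 0.997
t 42.60 tip along 10.5 lat -0.42 z 107.68 yaw 77.65 | F along -0.4 lat -0.8 up -0.3 | T [-0.06 -0.03 -0.03] op 0.997
315 [(np.int64(80), np.int64(103), np.float64(0.9), np.float64(-14.1), np.float64(1.6), np.float64(-13.8))]
323 [(np.int64(80), np.int64(103), np.float64(0.9), np.float64(-14.1), np.float64(1.5), np.float64(-13.8))]
331 [(np.int64(80), np.int64(103), np.float64(0.9), np.float64(-14.1), np.float64(1.6), np.float64(-13.8))]
exp px [325. 249.] [313. 241.] found (np.int32(6), array([281.66666667, 194.83333333])) (np.int32(70), array([246.14285714, 259.71428571])) collar [0.5699 0.1193 0.1255] [np.float64(166.0), np.float64(166.0)] along 38.7 lat -27.3
```

In the wrist picture the ring and collar form one continuous brass block from 0.9 to -14 mm (6 mm ring plus 8 mm collar), with no gap. The gripper is clear, so I'm handing in.

```bash
python3 -c "
from station import env
print(env.hand_in())"
```

```text
the job is handed in; nothing more can be done
None
```

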